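Pack the pantry caddy and slide its transport lock home

ROBOT

A 6-joint arm with a two-finger parallel gripper is mounted at the origin on the work surface. World frame = base frame: x ahead of the robot, y to its left, z up, the work surface at z = 0. Lengths are in m, angles in rad, forces in N, time in s.
With the tool pointing down it reaches from about 0.35 to 0.95 m from the base axis. Payload 17.4 kg.
Tool frame: the origin (TCP) lies at the very end of the fingers, on their centre line; the grasp point (between the pads) lies 19 mm behind it; z points along the fingers, y is the line along which they close (so a half turn about z gives the same grasp; the last joint's range is limited). The gripper opens to 93 mm and grips with 3 to 60 N. Pads are 15 mm wide; open, the fingers measure 128 mm over their backs; the gripper's body (75 mm by 188 mm) begins 65 mm behind the grasp point.
Start: joints at [1.074, 0.116, 1.442, -0, 1.584, -0.038], TCP at [0.299, 0.605, 0.219] pointing down, gripper open.
Joint ranges: [-2.83, 2.83], [-0.83, 2.19], [0.07, 2.5], [-1.14, 4.28], [0.01, 3], [-2.97, 2.97]. Speed limits (rad/s): [1.89, 1.89, 2.22, 3.14, 3.14, 3.14].

INTERFACE

Orientations are given as a 3x3 rotation matrix whose columns are the frame's x, y, z axes.
In Python, from station import * gives the robot as it stands.
- The arm moves only by the shell command python3 -m jog 'ROWS' [FORCE]. ROWS is JSON, a list of rows, each an object of numbers: "dx", "dy", "dz": the shift along the world's x, y, z in mm; "ax", "ay", "az": the turn, a rotation vector about the world's x, y, z in rad; "fingers": the closure, from 0 (fully open) to 1 (shut). In form: [{"dx": .., "dy": .., "dz": .., "ax": .., "ay": .., "az": .., "fingers": ..}, ...]. A call has 1 to 5 rows; each row shifts and turns the commanded pose from where the row before left it; what a row does not reach is not made up. A row lasts 1/8 s, in which the tool goes at most 62.5 mm and 10.7 degrees, less where a joint would pass 70% of its speed; a pose out of reach is approached as far as the arm can. A call is refused whole if a number of a shift passes 62.5 or a number of a turn 0.188, either way. A call with a gripper value outside its range is refused whole. The fingers move at their own pace and stop on an object; FORCE is the grip in N (left out, the last holds). Time passes only in rows, so rows that do not move let the fingers close. It gives the time, the measured TCP pose, the force, the opening and the grip force at its end, in the units of the state.
- read_state(): the state, without advancing time (a new reading comes with each control period).
- snapshot(name): name is "scene" or "top" or "wrist"; returns (picture, depth): 400x640x3 uint8, blue, green, red; 400x640 float32, m along the optical axis (not along the pixel's ray), 0 where there is no reading.
- camera_params(name): a dict with "intrinsics" (3x3 intrinsics, pixels), "R" (3x3) and "t" (3): a world point X has camera coordinates R X + t; the wrist camera has in their place "mount" (4x4, takes a point from camera to tool coordinates, whose origin is the TCP and whose axes are the flange's). Camera axes: x right, y down, z forward; pixel columns grow to the right and rows downward; lengths in m; the calibration is good to about 2 mm. A picture is of the moment at which its call begins: read the wrist's pose just before it. camera_params takes no time and is no camera call.
- close_job(): hands the job in; it is judged then, once.
The state is a dict: "clock": time; "qpos": joint angles; "qd": joint speeds; "effort": joint torques, N m; "ee_pos": TCP position; "eef_rot": TCP orientation; "force": force on the tool from outside, world axes, zero at the start; "torque": the same for the moment, N m; "width": opening from 0.0 (shut) to 1.0 (fully open); "gripper_force": force on a finger pad.
Only numpy, scipy, OpenCV 4.12 (cv2) and the standard library are available. Lean on these libraries where they do the work, as an engineer would, in place of code of your own. Each camera call takes 0.05 s, during which the arm holds its last target. There are 200 camera calls.

TASK

Slide the caddy's brass lock comb by its black grip all the way open to its end stop, then stand every tin and jar that is on the counter upright and flat on the caddy's floor, inside its two lanes (a lane holds three single pieces, or the long tin and one single piece). Then slide the comb all the way back to its locked end stop over the packed pieces, let go, and leave the pepper mill, bowl and mug alone.

Things in the scene. Friction and masses are not known exactly. Their poses are not given: they have to be found in the camera images.
- caddy: dark wooden carrying caddy fixed to the counter: an open box with two lanes along its y. Origin: centre of the box's underside; x across the lanes, z up. Long side walls 10 mm thick (outer faces x +-80 mm, top z 74 mm, brass runners to z 78); end walls at y +-98 to +-108 mm, top z 60 mm; lane divider 6 mm thick at x 0, top z 53 mm. Packed pieces reach z 106 mm.
- lane_a (a point): centre of the floor of the near lane (caddy x -36.5 mm, z 8 mm). The lane is 67 mm wide along caddy x and 196 mm long along caddy y inside.
- lane_b (a point): centre of the floor of the far lane (caddy x +36.5 mm, z 8 mm). Same size: 67 mm wide, 196 mm long.
- rails (a point): middle of the two side rails (top z 74 mm) that carry the parked comb, beyond the box on the caddy's +y side, at caddy y 226 mm; they end at a foot board at y 344 to 356 mm.
- comb (a joint): travel of the brass lock comb along the caddy's +y: 0 = locked end stop (comb fully over the box), 0.21 m = open end stop (comb clear of the box, parked over the rails). It stays where it is left; about 2 N to move.
- comb_grip (a point): top centre of the comb's black grip: an upright block 50 mm along caddy x, 18 mm along caddy y, 36 mm high, standing on the comb's cross bar (26 mm wide, top z 88 mm). This point is 124 mm above the counter, at caddy x 0 and y = 121 mm + joint value.
- comb_tip (a point): tip of the comb's middle tine, top face. The comb is a flat brass plate, underside z 80, top z 88 mm, with three tines pointing to the caddy's -y: outer ones 21 mm wide above the side walls, middle one 28 mm wide above the divider. Grips of packed pieces pass in the 45 mm slots between them, above the lane centre lines.
- tin_green: Green square tin, 60 x 60 mm, body 66 mm high, flat lid, with a pale wooden grip block standing on the lid's centre: 24 mm along its x, 20 mm along its y, from 66 to 98 mm above the underside. Origin: centre of the underside; z up. About 0.22 kg. May be absent.
- tin_red: Red square tin, 60 x 60 mm, body 66 mm high, flat lid, with a pale wooden grip block standing on the lid's centre: 24 mm along its x, 20 mm along its y, from 66 to 98 mm above the underside. Origin: centre of the underside; z up. About 0.22 kg. May be absent.
- jar_white: White round ceramic jar, 60 mm diameter, body and flat lid together 66 mm high, with an upright round wooden knob of 22 mm diameter on the lid's centre from 66 to 98 mm above the underside. Origin: centre of the underside; z up. About 0.25 kg. May be absent.
- jar_blue: Blue round ceramic jar, 60 mm diameter, body and flat lid together 66 mm high, with an upright round wooden knob of 22 mm diameter on the lid's centre from 66 to 98 mm above the underside. Origin: centre of the underside; z up. About 0.25 kg. May be absent.
- tin_long: Yellow long tin, 60 mm along its x and 124 mm along its y, body 66 mm high, with a pale wooden grip block on the lid's centre: 24 mm along its x, 20 mm along its y, from 66 to 98 mm above the underside. Origin: centre of the underside; z up. About 0.32 kg. May be absent.
- mill: bystander: wooden pepper mill, 56 mm diameter, 190 mm high, origin at its underside
- bowl: bystander: wooden bowl, 120 mm diameter, 55 mm high, origin at its underside
- mug: bystander: white mug, 80 mm diameter, 90 mm high, origin at its underside
Things that resemble listed ones, but are neither listed nor needed, are in the scene too. Of the things that look like the tin_long, take the one that is nearest to the robot's base at the start.

How it is judged:
By the outcome, as a careful person would: the job done as asked, in the order asked, and still so for the second after the job is handed in, with the robot touching nothing.
Of tin_green, tin_red, jar_white, jar_blue, tin_long only 4 to 5 are there at a start; the rules pass over those that are not, and their reading is None.
At some moment in a run one of tin_green, tin_red, jar_white, jar_blue, tin_long may be knocked a few centimetres aside while the robot is not near it.
It also fails if it takes over 200 s, if anything falls off the work surface, if the arm or the gripper's body presses on something with over 40 N, if the wrist force passes 120 N, or if a joint passes its speed limit or range.

## Working session

There is one attempt and no reset: what is moved stays moved. The work goes in short steps, Python scripts to look and compute and a shell command to move; the robot and the scene stay as the last step left them, time stands still between calls to the robot, and variables do not carry over. Pictures are saved under pics/ and viewed, at most 14 in all, crops included, and the job is handed in when it is done.

```bash
ls; mkdir -p pics; cat > h.py <<'E'
from station import *
import numpy as np, cv2
def cam(n):
    s=read_state(); c=camera_params(n); im,d=snapshot(n); K=np.array(c["intrinsics"])
    if n=="wrist":
        M=np.array(c["mount"]); T=np.eye(4); T[:3,:3]=s["eef_rot"]; T[:3,3]=s["ee_pos"]; W=T@M
        return im,d,K,W[:3,:3],W[:3,3]
    R=np.array(c["R"]); return im,d,K,R.T,-R.T@np.array(c["t"])
def cloud(d,K,R,p):
    v,u=np.mgrid[:d.shape[0],:d.shape[1]]
    P=np.stack([(u-K[0,2])/K[0,0]*d,(v-K[1,2])/K[1,1]*d,d],-1)@R.T+p
    P[d==0]=np.nan; return P
E
python3 - <<'E'
from h import *
print(read_state())
for n in("top","scene"):
    im,d,K,R,p=cam(n); cv2.imwrite(f"pics/{n}0.png",im); np.savez(f"{n}0.npz",im=im,P=cloud(d,K,R,p)); print(n,K,R,p)
E
```

```text
pics
{'clock': 0.0, 'qpos': array([ 1.07420233e+00,  1.16464601e-01,  1.44226700e+00,  1.41395837e-05,
        1.58400348e+00, -3.78141947e-02]), 'qd': array([ 9.79101724e-04, -5.60794373e-05, -1.00581144e-03, -1.95317224e-04,
        5.83678415e-04, -1.12466263e-03]), 'effort': array([-6.08993887e-04, -7.21249151e+01, -6.22617245e+01,  7.80024030e-02,
        2.35469331e-02, -1.06051887e-04]), 'ee_pos': array([0.29884007, 0.60501085, 0.21791853]), 'eef_rot': array([[-8.96593596e-01,  4.42853942e-01, -5.56719133e-04],
       [ 4.42854288e-01,  8.96593043e-01, -9.97693651e-04],
       [ 5.73179355e-05, -1.14107119e-03, -9.99999347e-01]]), 'force': array([1.12318392, 0.13855745, 0.57195925]), 'torque': array([-0.00665271, -0.0293288 , -0.00729512]), 'gripper_force': 0.0, 'width': 1.0017553401713617}
top [[436.06662586   0.         318.47946246]
 [  0.         436.06662586 198.44223482]
 [  0.           0.           1.        ]] [[ 0.05499275 -0.97356229  0.22170308]
 [-0.9984672  -0.05222931  0.01831266]
 [-0.00624911 -0.22237032 -0.97494225]] [0.34670145 0.08755385 1.28308556]
scene [[394.33125802   0.         320.48883492]
 [  0.         394.33125802 200.14801543]
 [  0.           0.           1.        ]] [[ 0.53368793  0.52783125 -0.66073547]
 [ 0.84564257 -0.32558909  0.42294254]
 [ 0.00811403 -0.78446537 -0.62011954]] [ 1.32228016 -0.36486028  0.79395087]
```

View pics/top0.png

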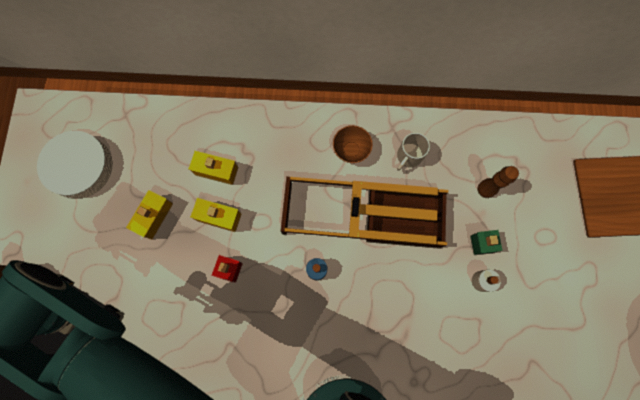

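View pics/scene0.png

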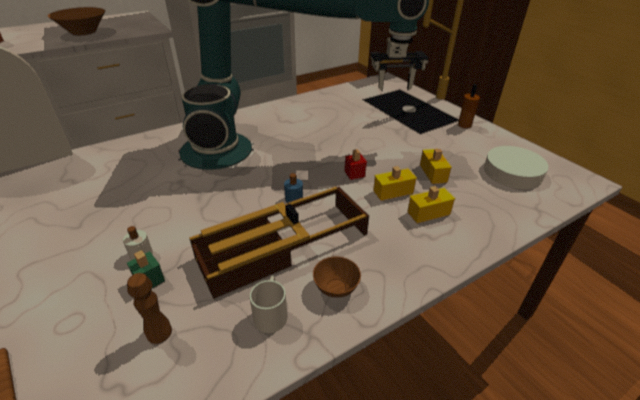

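The top view shows the caddy at (365,210) with the comb locked and its grip at (355,207). The red tin is at (227,268), the blue jar at (317,268), the green tin at (487,241) and the white jar at (490,280). There are three yellow tins, at (148,214), (216,213) and (213,166).

```bash
cat >> h.py <<'E'
def rect(Q):
    (c,s,a)=cv2.minAreaRect((Q[:,:2]*1000).astype(np.float32)); return np.round(c,1),np.round(s,1),round(a,1)
def comps(m,P,zmin,zmax,amin=25):
    m=(m&(P[...,2]>zmin)&(P[...,2]<zmax)).astype(np.uint8)
    n,l,st,ce=cv2.connectedComponentsWithStats(m)
    for i in range(1,n):
        if st[i,4]>=amin:
            Q=P[l==i]; yield ce[i].round(),st[i,4],Q
def masks(im):
    h,s,v=[x.astype(int) for x in cv2.split(cv2.cvtColor(im,cv2.COLOR_BGR2HSV))]
    return dict(yellow=(h>20)&(h<33)&(s>150)&(v>60),green=(h>55)&(h<90)&(s>80)&(v>25),red=((h<6)|(h>174))&(s>170)&(v>60),blue=(h>95)&(h<118)&(s>80)&(v>40),white=(s<70)&(v>110),wood=(h>8)&(h<24)&(s>60))
E
python3 - <<'E'
from h import *
for n in("top","scene"):
    f=np.load(n+"0.npz"); im,P=f["im"],f["P"]; M=masks(im)
    for k,m in M.items():
        if k=="wood": continue
        for ce,a,Q in comps(m,P,.056,.076): print(n,k,ce,a,np.median(Q[:,2]).round(4),*rect(Q))
    k=M["wood"]
    for ce,a,Q in comps(k,P,.09,.104,8): print(n,"knob",ce,a,rect(Q))
    for ce,a,Q in comps(np.ones_like(k),P,.0865-.0035,.092,60): print(n,"comb",ce,a,rect(Q))
    for ce,a,Q in comps(np.ones_like(k),P,.118,.13,10): print(n,"grip",ce,a,rect(Q))
    for ce,a,Q in comps(np.ones_like(k),P,.02,.2,300): print(n,"all",ce,a,rect(Q),Q[:,2].max())
E
```

```text
top yellow [211. 165.] 737 0.0659 [707.9 429.7] [127.1  61.3] 78.2
top yellow [146. 213.] 786 0.0659 [555.2 599.4] [ 63.1 124.2] 65.8
top yellow [214. 213.] 794 0.0658 [565. 406.] [127.1  61.2] 77.2
top green [487. 242.] 336 0.0654 [ 526.5 -372.5] [58.3 61.4] 10.1
top red [226. 268.] 354 0.0661 [413.5 357.7] [59.8 58.1] 75.3
top blue [316. 269.] 259 0.0658 [423.9 104.9] [54.7 52.6] 3.4
top white [488. 280.] 291 0.0655 [ 419. -370.] [57.5 58.4] 6.1
top knob [209. 162.] 56 (array([707.6, 428.1]), array([19.9, 23.4]), 81.2)
top knob [494. 184.] 23 (array([ 684.6, -379.8]), array([37.5, 12.8]), 39.8)
top knob [356. 182.] 8 (array([669.3,   6.7]), array([9.4, 5.7]), 1.5)
top knob [374. 206.] 10 (array([604. , -44.6]), array([ 8.6, 11.9]), 18.8)
top knob [142. 211.] 66 (array([555.2, 599.4]), array([26.1, 19.5]), 67.1)
top knob [211. 211.] 60 (array([564.8, 405.7]), array([20.5, 23.2]), 84.9)
top knob [354. 215.] 12 (array([576.2,   8.5]), array([20.9, 11.1]), 77.8)
top knob [353. 230.] 8 (array([532.4,  11.3]), array([ 9.9, 10.1]), 36.9)
top knob [493. 240.] 67 (array([ 526.5, -373. ]), a
[... 7863 characters left out ...]
52
scene all [435. 164.] 709 (array([558.1, 596.8]), array([ 64.1, 132.8]), 67.4) 0.10103890517776148
scene all [394. 182.] 908 (array([569.4, 402.9]), array([127.7,  66.9]), 77.2) 0.1008940284968306
scene all [265. 237.] 7642 (array([539.7, -21.2]), array([467.9, 284.3]), 88.2) 0.12636727706660145
scene all [431. 203.] 1049 (array([710.9, 425.3]), array([127.7,  66.1]), 79.1) 0.10077651583690672
scene all [145. 283.] 2815 (array([ 561.8, -377.7]), array([ 71. , 329.1]), 86.4) 0.190418482518118
scene all [337. 274.] 1011 (array([800.8,  17.1]), array([115.7, 118.8]), 53.6) 0.058425145102431575
scene all [268. 303.] 1386 (array([ 785.7, -163.6]), array([79. , 97.5]), 87.8) 0.09271721196580507
```

```bash
python3 -m jog '[{"dx":25,"dy":-50,"az":0.036},{"dx":25,"dy":-50,"az":0.036},{"dx":25,"dy":-50,"az":0.036},{"dx":25,"dy":-50,"az":0.036},{"dx":25,"dy":-50,"az":0.036}]'; python3 -m jog '[{"dx":25,"dy":-50,"az":0.036},{"dx":25,"dy":-50,"az":0.036},{"dx":25,"dy":-50,"az":0.036},{"dx":25,"dy":-50,"az":0.036},{"dx":25,"dy":-50,"az":0.036}]';  python3 -m jog '[{"dx":25,"dy":-50,"az":0.036},{"dx":25,"dy":-50,"az":0.036},{"dx":0,"fingers":0.5},{"dx":0}]' 20
python3 - <<'E'
from h import *
im,d,K,R,p=cam("wrist"); P=cloud(d,K,R,p); cv2.imwrite("pics/w1.png",im); print(p)
for ce,a,Q in comps(d>0,P,.116,.132,50): print("grip",ce,a,rect(Q))
for ce,a,Q in comps(d>0,P,.083,.092,200): print("comb",ce,a,rect(Q))
for ce,a,Q in comps(d>0,P,.03,.08,1000): print("low",ce,a,rect(Q))
E
```

```text
[0.23411232 0.63768458 0.38500526]
low [185. 377.] 1532 (array([418.8, 374.4]), array([27.1, 57.1]), 73.2)
low [418. 365.] 2570 (array([530.4, 609.2]), array([60.6, 70.2]), 66.6)invalid input
invalid input
invalid input
```

View pics/w1.png

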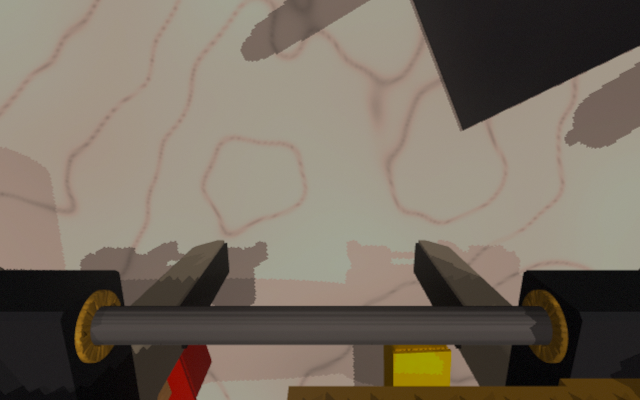

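The wrist view at the start pose shows the fingers at (215,250) and (430,250), and mostly bare counter. The moves were refused, probably because every row needs all its keys.

```bash
A='x'; python3 -m jog '[{"dx":25,"dy":-50,"dz":0,"ax":0,"ay":0,"az":0.036,"fingers":0},{"dx":25,"dy":-50,"dz":0,"ax":0,"ay":0,"az":0.036,"fingers":0},{"dx":25,"dy":-50,"dz":0,"ax":0,"ay":0,"az":0.036,"fingers":0},{"dx":25,"dy":-50,"dz":0,"ax":0,"ay":0,"az":0.036,"fingers":0},{"dx":25,"dy":-50,"dz":0,"ax":0,"ay":0,"az":0.036,"fingers":0}]'
```

```text
clock: 0.78
ee_pos: [0.4244, 0.3535, 0.2185]
eef_rot: [[-0.962, 0.274, 0.0], [0.274, 0.962, -0.0], [-0.0, -0.0, -1.0]]
force: [0.9, 0.2, 1.3]
width: 1.002
gripper_force: 0.0
```

```bash
python3 -m jog '[{"dx":25,"dy":-50,"dz":0,"ax":0,"ay":0,"az":0.036,"fingers":0},{"dx":25,"dy":-50,"dz":0,"ax":0,"ay":0,"az":0.036,"fingers":0},{"dx":25,"dy":-50,"dz":0,"ax":0,"ay":0,"az":0.036,"fingers":0},{"dx":25,"dy":-50,"dz":0,"ax":0,"ay":0,"az":0.036,"fingers":0},{"dx":25,"dy":-50,"dz":0,"ax":0,"ay":0,"az":0.036,"fingers":0}]' >/dev/null; python3 -m jog '[{"dx":25,"dy":-50,"dz":0,"ax":0,"ay":0,"az":0.036,"fingers":0.3},{"dx":24,"dy":-48,"dz":0,"ax":0,"ay":0,"az":0.036,"fingers":0.3},{"dx":0,"dy":0,"dz":-20,"ax":0,"ay":0,"az":0,"fingers":0.3},{"dx":0,"dy":0,"dz":-20,"ax":0,"ay":0,"az":0,"fingers":0.3}]' 20
python3 - <<'E'
from h import *
im,d,K,R,p=cam("wrist"); P=cloud(d,K,R,p); print(p,d.max())
cv2.imwrite("pics/w2.png",im)
for ce,a,Q in comps(d>0,P,.116,.132,50): print("grip",ce,a,rect(Q))
for ce,a,Q in comps(d>0,P,.083,.092,200): print("comb",ce,a,rect(Q))
for ce,a,Q in comps(d>0,P,.02,.2,1000): print("low",ce,a,rect(Q))
E
```

```text
clock: 1.9
ee_pos: [0.5976, 0.0074, 0.1771]
eef_rot: [[-1.0, 0.027, -0.001], [0.027, 1.0, 0.0], [0.001, 0.0, -1.0]]
force: [-1.0, 0.2, -0.2]
width: 0.703
gripper_force: 0.0
[0.52546565 0.00977565 0.34415457] 0.41724524
grip [319. 220.] 2055 (array([596.7,   6.7]), array([18. , 49.2]), 87.9)
comb [189. 174.] 26922 (array([ 593.9, -102.8]), array([241. , 160.5]), 88.0)
low [264. 187.] 55613 (array([596.6, -23. ]), array([466. , 160.5]), 88.0)
low [338. 365.] 1568 (array([777.8,  18.7]), array([113.9,  77. ]), 88.2)
```

```bash
python3 -m jog '[{"dx":0,"dy":0,"dz":-40,"ax":0,"ay":0,"az":0.008,"fingers":0.3},{"dx":0,"dy":0,"dz":-40,"ax":0,"ay":0,"az":0,"fingers":0.3},{"dx":0,"dy":0,"dz":0,"ax":0,"ay":0,"az":0,"fingers":1},{"dx":0,"dy":0,"dz":0,"ax":0,"ay":0,"az":0,"fingers":1},{"dx":0,"dy":0,"dz":0,"ax":0,"ay":0,"az":0,"fingers":1}]' 20;  python3 -m jog '[{"dx":0.5,"dy":15,"dz":0,"ax":0,"ay":0,"az":0,"fingers":1},{"dx":1.3,"dy":38,"dz":0,"ax":0,"ay":0,"az":0,"fingers":1},{"dx":1.3,"dy":38,"dz":0,"ax":0,"ay":0,"az":0,"fingers":1},{"dx":1.3,"dy":38,"dz":0,"ax":0,"ay":0,"az":0,"fingers":1},{"dx":1.3,"dy":38,"dz":0,"ax":0,"ay":0,"az":0,"fingers":1}]'; python3 -m jog '[{"dx":0,"dy":3,"dz":0,"ax":0,"ay":0,"az":0,"fingers":1},{"dx":0.2,"dy":3,"dz":0,"ax":0,"ay":0,"az":0,"fingers":1},{"dx":0,"dy":0,"dz":0,"ax":0,"ay":0,"az":0,"fingers":1}]'
```

```text
clock: 2.58
ee_pos: [0.5987, 0.0075, 0.1007]
eef_rot: [[-1.0, 0.018, 0.003], [0.018, 1.0, -0.0], [-0.003, -0.0, -1.0]]
force: [-0.0, -0.2, 0.5]
width: 0.425
gripper_force: 0.0
clock: 3.2
ee_pos: [0.6041, 0.176, 0.0998]
eef_rot: [[-1.0, 0.019, 0.002], [0.019, 1.0, -0.0], [-0.002, -0.0, -1.0]]
force: [9.9, -3.5, -0.1]
width: 0.191
gripper_force: 20.0
clock: 3.58
ee_pos: [0.6044, 0.181, 0.0998]
eef_rot: [[-1.0, 0.019, 0.002], [0.019, 1.0, 0.001], [-0.002, 0.001, -1.0]]
force: [2.8, 2.5, 6.4]
width: 0.193
gripper_force: 20.0
```

```bash
python3 -m jog '[{"dx":0,"dy":2,"dz":0,"ax":0,"ay":0,"az":0,"fingers":1},{"dx":0,"dy":0,"dz":0,"ax":0,"ay":0,"az":0,"fingers":1}]'; python3 -m jog '[{"dx":0,"dy":2,"dz":0,"ax":0,"ay":0,"az":0,"fingers":1},{"dx":0,"dy":0,"dz":0,"ax":0,"ay":0,"az":0,"fingers":1}]';python3 -m jog '[{"dx":0,"dy":2,"dz":0,"ax":0,"ay":0,"az":0,"fingers":1},{"dx":0,"dy":0,"dz":0,"ax":0,"ay":0,"az":0,"fingers":1}]'
```

```text
clock: 3.82
ee_pos: [0.6044, 0.1824, 0.0997]
eef_rot: [[-1.0, 0.019, 0.002], [0.019, 1.0, 0.001], [-0.002, 0.001, -1.0]]
force: [2.7, 0.3, 5.5]
width: 0.194
gripper_force: 20.0
clock: 4.08
ee_pos: [0.6044, 0.1836, 0.0997]
eef_rot: [[-1.0, 0.02, 0.002], [0.02, 1.0, -0.001], [-0.002, -0.001, -1.0]]
force: [3.1, -6.8, 7.2]
width: 0.195
gripper_force: 20.0
clock: 4.32
ee_pos: [0.6044, 0.1836, 0.0997]
eef_rot: [[-1.0, 0.02, 0.001], [0.02, 1.0, -0.004], [-0.001, -0.004, -1.0]]
force: [1.0, -21.0, 8.0]
width: 0.192
gripper_force: 20.0
```

```bash
python3 -m jog '[{"dx":0,"dy":-3,"dz":0,"ax":0,"ay":0,"az":0,"fingers":0.5},{"dx":0,"dy":0,"dz":0,"ax":0,"ay":0,"az":0,"fingers":0.5},{"dx":0,"dy":0,"dz":0,"ax":0,"ay":0,"az":0,"fingers":0.5},{"dx":0,"dy":0,"dz":50,"ax":0,"ay":0,"az":0,"fingers":0.5},{"dx":0,"dy":0,"dz":50,"ax":0,"ay":0,"az":0,"fingers":0.5}]';python3 -m jog '[{"dx":-4,"dy":22,"dz":4,"ax":0,"ay":0,"az":-0.177,"fingers":0.5},{"dx":-4,"dy":22,"dz":4,"ax":0,"ay":0,"az":-0.177,"fingers":0.5},{"dx":-4,"dy":22,"dz":4,"ax":0,"ay":0,"az":-0.177,"fingers":0.5},{"dx":-4,"dy":22,"dz":4,"ax":0,"ay":0,"az":-0.177,"fingers":0.5},{"dx":-4,"dy":22,"dz":4,"ax":0,"ay":0,"az":-0.177,"fingers":0.5}]';python3 -m jog '[{"dx":-4,"dy":22,"dz":0,"ax":0,"ay":0,"az":-0.177,"fingers":0.5},{"dx":-4,"dy":22,"dz":0,"ax":0,"ay":0,"az":-0.177,"fingers":0.5},{"dx":-4,"dy":22,"dz":0,"ax":0,"ay":0,"az":-0.177,"fingers":0.5},{"dx":-4,"dy":22,"dz":0,"ax":0,"ay":0,"az":-0.177,"fingers":0.5},{"dx":-4,"dy":22,"dz":0,"ax":0,"ay":0,"az":-0.177,"fingers":0.5}]'
cat >> h.py <<'E'
def look(n="wrist",save=None):
    im,d,K,R,p=cam(n); P=cloud(d,K,R,p); M=masks(im)
    if save: cv2.imwrite("pics/"+save,im)
    for k in("yellow","green","red","blue"):
        for ce,a,Q in comps(M[k],P,.056,.08,40): print(n,k,ce,a,np.median(Q[:,2]).round(4),*rect(Q))
    for ce,a,Q in comps(d>0,P,.092,.108,40): print(n,"z.1",ce,a,*rect(Q))
    return im,P
E
python3 - <<'E'
from h import *
look("wrist","w3.png"); im,P=look("top","t3.png")
for ce,a,Q in comps(P[...,2]>0,P,.118,.13,10): print("grip",ce,a,rect(Q))
E
```

```text
clock: 4.95
ee_pos: [0.6034, 0.1834, 0.1994]
eef_rot: [[-1.0, 0.019, -0.001], [0.019, 1.0, -0.0], [0.001, -0.0, -1.0]]
force: [0.5, 0.1, 1.8]
width: 0.501
gripper_force: 0.0
clock: 5.58
ee_pos: [0.5835, 0.2942, 0.2186]
eef_rot: [[-0.614, 0.789, -0.0], [0.789, 0.614, 0.0], [0.0, -0.0, -1.0]]
force: [0.5, -0.9, 0.3]
width: 0.502
gripper_force: 0.0
clock: 6.2
ee_pos: [0.5634, 0.4042, 0.2184]
eef_rot: [[0.222, 0.975, -0.0], [0.975, -0.222, -0.0], [-0.0, -0.0, -1.0]]
force: [0.5, -0.7, 0.1]
width: 0.496
gripper_force: 0.0
wrist yellow [302.   4.] 594 0.0666 [573.9 558.3] [10.6 62.4] 76.8
wrist yellow [476. 123.] 9116 0.067 [708.8 427.7] [124.   61.4] 78.4
wrist yellow [324. 183.] 7847 0.0669 [566.3 404.8] [124.2  59.6] 76.9
wrist red [182. 252.] 1851 0.0667 [417.6 371.7] [31.7 59.8] 75.6
wrist z.1 [493. 130.] 852 [708.2 427.8] [19.6 24.2] 77.8
wrist z.1 [324. 196.] 709 [566.2 405.4] [19.5 23.3] 77.1
top yellow [221. 167.] 403 0.0658 [707.1 426.8] [121.4  61.2] 77.9
top yellow [156. 205.] 137 0.0665 [582.3 578.3] [45.6 29.2] 67.0
top yellow [230. 214.] 202 0.0654 [569.4 356.8] [76.  38.1] 31.9
top green [487. 242.] 331 0.0653 [ 526.8 -371.8] [59.4 61.4] 11.9
top blue [316. 269.] 255 0.0661 [424.5 105.6] [54.5 52.6] 48.7
top z.1 [493. 240.] 69 [ 526.9 -372.4] [23.  21.9] 15.4
top z.1 [316. 267.] 53 [425.7 104.7] [19.1 18.8] 2.7
top z.1 [494. 280.] 55 [ 419.7 -369. ] [18.6 20.7] 5.1
grip [499. 181.] 64 (array([ 688.7, -384.2]), array([45.8, 26.8]), 35.3)
grip [290. 200.] 116 (array([601. , 185.4]), array([17.6, 48.1]), 89.4)
```

View pics/t3.png

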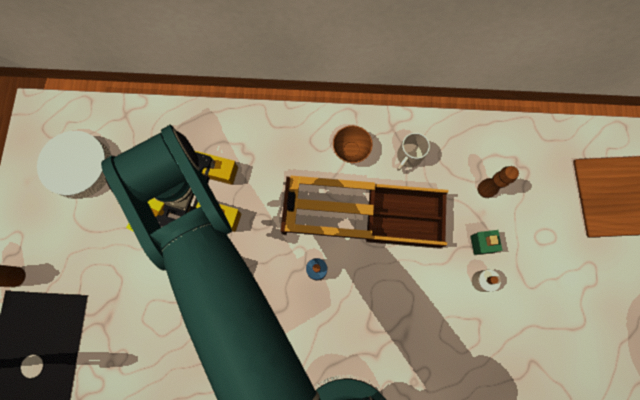

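```bash
python3 -m jog '[{"dx":2.8,"dy":0.8,"dz":-54,"ax":0,"ay":0,"az":0,"fingers":0.5},{"dx":0,"dy":0,"dz":-50,"ax":0,"ay":0,"az":0,"fingers":0.5},{"dx":0,"dy":0,"dz":-30,"ax":0,"ay":0,"az":0,"fingers":0.5},{"dx":0,"dy":0,"dz":-10,"ax":0,"ay":0,"az":0,"fingers":0.5},{"dx":0,"dy":0,"dz":0,"ax":0,"ay":0,"az":0,"fingers":1}]' 30;python3 -m jog '[{"dx":0,"dy":0,"dz":0,"ax":0,"ay":0,"az":0,"fingers":1},{"dx":0,"dy":0,"dz":0,"ax":0,"ay":0,"az":0,"fingers":1},{"dx":0,"dy":0,"dz":0,"ax":0,"ay":0,"az":0,"fingers":1},{"dx":0,"dy":0,"dz":10,"ax":0,"ay":0,"az":0,"fingers":1},{"dx":0,"dy":0,"dz":30,"ax":0,"ay":0,"az":0,"fingers":1}]'
```

```text
clock: 6.92
ee_pos: [0.5668, 0.4038, 0.075]
eef_rot: [[0.215, 0.977, -0.0], [0.977, -0.215, -0.0], [-0.0, -0.0, -1.0]]
force: [0.6, 0.5, 0.3]
width: 0.434
gripper_force: 0.0
clock: 7.55
ee_pos: [0.5658, 0.4035, 0.1136]
eef_rot: [[0.216, 0.976, -0.003], [0.976, -0.216, -0.002], [-0.002, -0.002, -1.0]]
force: [1.1, 0.2, -3.8]
width: 0.255
gripper_force: 29.9
```

```bash
python3 -m jog '[{"dx":0,"dy":0,"dz":50,"ax":0,"ay":0,"az":0,"fingers":1},{"dx":0,"dy":0,"dz":50,"ax":0,"ay":0,"az":0,"fingers":1},{"dx":5,"dy":-40,"dz":7,"ax":0,"ay":0,"az":0.015,"fingers":1},{"dx":5,"dy":-50,"dz":0,"ax":0,"ay":0,"az":0.017,"fingers":1},{"dx":6,"dy":-55,"dz":0,"ax":0,"ay":0,"az":0.017,"fingers":1}]';python3 -m jog '[{"dx":6,"dy":-55,"dz":0,"ax":0,"ay":0,"az":0.02,"fingers":1},{"dx":6,"dy":-55,"dz":0,"ax":0,"ay":0,"az":0.02,"fingers":1},{"dx":6,"dy":-55,"dz":0,"ax":0,"ay":0,"az":0.02,"fingers":1},{"dx":6,"dy":-55,"dz":0,"ax":0,"ay":0,"az":0.02,"fingers":1},{"dx":6,"dy":-55,"dz":0,"ax":0,"ay":0,"az":0.02,"fingers":1}]';python3 -m jog '[{"dx":6,"dy":-55,"dz":0,"ax":0,"ay":0,"az":0.02,"fingers":1},{"dx":6,"dy":-55,"dz":0,"ax":0,"ay":0,"az":0.02,"fingers":1},{"dx":4,"dy":-40,"dz":0,"ax":0,"ay":0,"az":0,"fingers":1},{"dx":3,"dy":-15,"dz":0,"ax":0,"ay":0,"az":0,"fingers":1},{"dx":0,"dy":0,"dz":0,"ax":0,"ay":0,"az":0,"fingers":1}]'
python3 - <<'E'
from h import *
im,P=look("wrist","w4.png")
for ce,a,Q in comps(P[...,2]>0,P,.068,.082,200): print("walls",ce,a,rect(Q))
for n,lo,hi in(("end",.054,.066),("div",.046,.0575)):
  for ce,a,Q in comps(P[...,2]>0,P,lo,hi,100): print(n,ce,a,rect(Q))
E
```

```text
clock: 8.18
ee_pos: [0.5824, 0.2578, 0.222]
eef_rot: [[0.167, 0.986, 0.0], [0.986, -0.167, -0.0], [-0.0, 0.0, -1.0]]
force: [0.5, 0.3, -4.1]
width: 0.254
gripper_force: 30.0
clock: 8.8
ee_pos: [0.6124, -0.0178, 0.2222]
eef_rot: [[0.068, 0.998, 0.0], [0.998, -0.068, 0.0], [0.0, 0.0, -1.0]]
force: [1.0, -0.4, -3.7]
width: 0.258
gripper_force: 30.0
clock: 9.43
ee_pos: [0.6316, -0.1813, 0.2216]
eef_rot: [[0.03, 1.0, -0.0], [1.0, -0.03, 0.0], [0.0, -0.0, -1.0]]
force: [0.3, 0.0, -4.5]
width: 0.254
gripper_force: 30.0
wrist yellow [184. 118.] 1087 0.079 [ 517.8 -120.7] [143.2   7.3] 88.1
wrist z.1 [107. 383.] 45 [ 416.5 -362.4] [11.   3.3] 17.3
walls [188. 142.] 3637 (array([ 517.3, -146.1]), array([211.9,  14. ]), 86.8)
walls [362.  73.] 1286 (array([668.7, -84.5]), array([18. , 78.9]), 4.3)
walls [460. 143.] 893 (array([ 754.1, -148.9]), array([77., 58.]), 69.7)
walls [530. 173.] 901 (array([ 807.7, -167.5]), array([72.1, 39.7]), 73.7)
end [513.  11.] 480 (array([798., -34.]), array([14.8, 78. ]), 88.4)
end [251.  93.] 4151 (array([ 591.3, -146.6]), array([216.3, 140.8]), 88.0)
end [431. 119.] 104 (array([ 731.6, -121.8]), array([10.7,  7.4]), 70.5)
end [521. 170.] 669 (array([ 809.2, -168.9]), array([71.6, 35.4]), 70.7)
end [453. 166.] 226 (array([ 757.3, -170.1]), array([11. , 53.9]), 12.0)
div [515.  10.] 618 (array([798. , -33.1]), array([16.7, 78. ]), 88.6)
div [246. 113.] 2239 (array([ 591.3, -147. ]), array([197.3, 140.9]), 88.0)
div [516. 169.] 594 (array([ 809.7, -169.1]), array([71.4, 34. ]), 71.1)
div [450. 164.] 204 (array([ 757.3, -169.4]), array([11.3, 54.2]), 10.8)
```

View pics/w4.png

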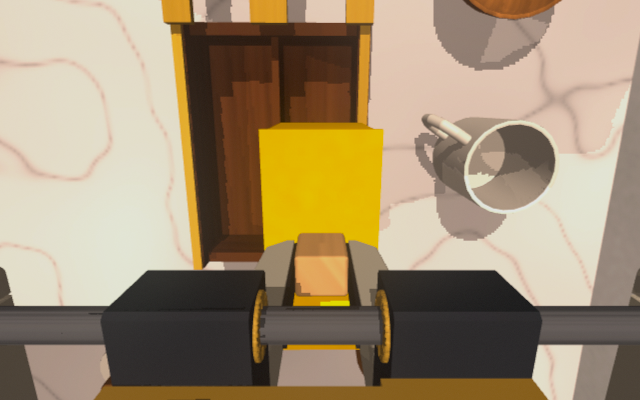

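The wrist view shows the long tin held at (320,185), over the far lane, with the open box behind it. I'll measure the tin's position in the hand.

```bash
cat > inhand.py <<'E'
from h import *
import sys
im,d,K,R,p=cam("wrist"); P=cloud(d,K,R,p); s=read_state(); z=s["ee_pos"][2]
k=sys.argv[1]; m=masks(im)[k]
for ce,a,Q in comps(m,P,z-.02,z-.002,60): print("lid",ce,a,np.median(Q[:,2]).round(4),*rect(Q),"tcp",s["ee_pos"])
for ce,a,Q in comps(P[...,2]>0,P,.046,.066,1500): print("box",ce,a,rect(Q))
E
python3 inhand.py yellow
```

```text
lid [320. 183.] 13281 0.2129 [ 632.3 -148.9] [62.6 60.2] 88.4 tcp [ 0.6316495  -0.17994887  0.22176404]
lid [320. 301.] 508 0.2121 [ 630.7 -209.7] [ 7.9 30.5] 88.0 tcp [ 0.6316495  -0.17994887  0.22176404]
lid [320. 346.] 269 0.2117 [ 629.7 -239.7] [ 3.9 38.6] 88.3 tcp [ 0.6316495  -0.17994887  0.22176404]
box [250.  99.] 5763 (array([ 591.3, -146.7]), array([216.6, 141. ]), 88.1)
```

```bash
python3 -m jog '[{"dx":-4.4,"dy":-0.4,"dz":-30,"ax":0,"ay":0,"az":0,"fingers":1},{"dx":0,"dy":0,"dz":-30,"ax":0,"ay":0,"az":0,"fingers":1},{"dx":0,"dy":0,"dz":-10,"ax":0,"ay":0,"az":0,"fingers":1},{"dx":0,"dy":0,"dz":-15,"ax":0,"ay":0,"az":0,"fingers":1},{"dx":0,"dy":0,"dz":0,"ax":0,"ay":0,"az":0,"fingers":1}]';python3 -m jog '[{"dx":0,"dy":0,"dz":-20,"ax":0,"ay":0,"az":0,"fingers":1},{"dx":0,"dy":0,"dz":-20,"ax":0,"ay":0,"az":0,"fingers":1},{"dx":0,"dy":0,"dz":-8,"ax":0,"ay":0,"az":0,"fingers":1},{"dx":0,"dy":0,"dz":-4,"ax":0,"ay":0,"az":0,"fingers":1},{"dx":0,"dy":0,"dz":0,"ax":0,"ay":0,"az":0,"fingers":1}]'
```

```text
clock: 10.15
ee_pos: [0.6271, -0.181, 0.1361]
eef_rot: [[0.029, 1.0, -0.001], [1.0, -0.029, 0.0], [0.0, -0.001, -1.0]]
force: [-0.0, 0.2, -3.8]
width: 0.251
gripper_force: 30.0
clock: 10.78
ee_pos: [0.6275, -0.1814, 0.085]
eef_rot: [[0.029, 1.0, 0.001], [1.0, -0.029, -0.0], [-0.0, 0.001, -1.0]]
force: [-0.6, 0.2, -4.0]
width: 0.254
gripper_force: 30.0
```

```bash
python3 -m jog '[{"dx":0,"dy":0,"dz":-2,"ax":0,"ay":0,"az":0,"fingers":1},{"dx":0,"dy":0,"dz":0,"ax":0,"ay":0,"az":0,"fingers":0.64},{"dx":0,"dy":0,"dz":0,"ax":0,"ay":0,"az":0,"fingers":0.64},{"dx":0,"dy":0,"dz":10,"ax":0,"ay":0,"az":0,"fingers":0.64},{"dx":0,"dy":0,"dz":40,"ax":0,"ay":0,"az":0,"fingers":0.64}]';python3 -m jog '[{"dx":0,"dy":0,"dz":45,"ax":0,"ay":0,"az":0,"fingers":0.5},{"dx":-10,"dy":30,"dz":40,"ax":0,"ay":0,"az":-0.02,"fingers":0.5},{"dx":-20,"dy":50,"dz":0,"ax":0,"ay":0,"az":-0.02,"fingers":0.5},{"dx":-20,"dy":50,"dz":0,"ax":0,"ay":0,"az":-0.02,"fingers":0.5},{"dx":-20,"dy":50,"dz":0,"ax":0,"ay":0,"az":-0.02,"fingers":0.5}]';python3 -m jog '[{"dx":-20,"dy":50,"dz":0,"ax":0,"ay":0,"az":-0.02,"fingers":0.5},{"dx":-20,"dy":50,"dz":0,"ax":0,"ay":0,"az":-0.02,"fingers":0.5},{"dx":-20,"dy":50,"dz":0,"ax":0,"ay":0,"az":-0.02,"fingers":0.5},{"dx":-20,"dy":50,"dz":0,"ax":0,"ay":0,"az":-0.02,"fingers":0.5},{"dx":-20,"dy":50,"dz":0,"ax":0,"ay":0,"az":-0.02,"fingers":0.5}]';python3 -m jog '[{"dx":-20,"dy":50,"dz":0,"ax":0,"ay":0,"az":-0.02,"fingers":0.5},{"dx":-20,"dy":50,"dz":0,"ax":0,"ay":0,"az":-0.02,"fingers":0.5},{"dx":-4,"dy":9,"dz":0,"ax":0,"ay":0,"az":0,"fingers":0.5},{"dx":0,"dy":0,"dz":0,"ax":0,"ay":0,"az":0,"fingers":0.5}]'
python3 - <<'E'
from h import *
look("wrist","w5.png"); look("top","t5.png")
E
```

```text
clock: 11.4
ee_pos: [0.6263, -0.1812, 0.1316]
eef_rot: [[0.029, 1.0, -0.003], [1.0, -0.029, 0.001], [0.001, -0.003, -1.0]]
force: [0.5, -0.1, 0.1]
width: 0.356
gripper_force: 0.0
clock: 12.02
ee_pos: [0.5565, -0.0001, 0.2186]
eef_rot: [[0.11, 0.994, 0.001], [0.994, -0.11, -0.0], [0.0, 0.001, -1.0]]
force: [1.0, 0.1, 0.1]
width: 0.502
gripper_force: 0.0
clock: 12.65
ee_pos: [0.4564, 0.2501, 0.2187]
eef_rot: [[0.208, 0.978, 0.001], [0.978, -0.208, 0.001], [0.001, 0.001, -1.0]]
force: [-0.1, -0.9, 0.3]
width: 0.501
gripper_force: 0.0
clock: 13.15
ee_pos: [0.4132, 0.3577, 0.2181]
eef_rot: [[0.245, 0.969, 0.0], [0.969, -0.245, -0.0], [0.0, 0.0, -1.0]]
force: [1.0, -0.0, 0.2]
width: 0.504
gripper_force: 0.0
wrist yellow [625.  55.] 2799 0.067 [688.4 408.8] [78.4 30.7] 79.2
wrist red [322. 187.] 3335 0.0669 [414.2 357.7] [59.7 59. ] 75.6
wrist blue [386. 380.] 81 0.0571 [428.6 132. ] [ 6.4 31.9] 83.8
wrist z.1 [322. 198.] 707 [413.7 357.7] [20.  24.1] 75.5
top yellow [211. 165.] 727 0.066 [707.7 428.3] [124.8  61.4] 78.4
top yellow [146. 213.] 766 0.066 [554.8 598.6] [ 62.8 123.7] 67.2
top yellow [420. 202.] 895 0.0734 [ 629.1 -182.2] [131.5  65.5] 88.2
top green [487. 242.] 332 0.0655 [ 526.4 -372.3] [58.7 61.1] 9.4
top red [233. 263.] 100 0.0655 [430.3 336.4] [50.7 24.2] 38.4
top blue [316. 269.] 253 0.0655 [424.  104.9] [55.  52.6] 3.3
top z.1 [209. 162.] 61 [706.9 428. ] [19.4 23.4] 78.7
top z.1 [422. 200.] 60 [ 626.2 -178.4] [19.8 23.1] 84.4
top z.1 [142. 211.] 63 [554.8 598.5] [24.7 19.5] 67.2
top z.1 [493. 240.] 70 [ 527.  -372.5] [23.3 20.2] 10.5
top z.1 [316. 268.] 53 [425.8 104.7] [19.1 18.8] 3.5
top z.1 [494. 280.] 54 [ 419.6 -370. ] [19.5 20.2] 52.1
```

View pics/t5.png

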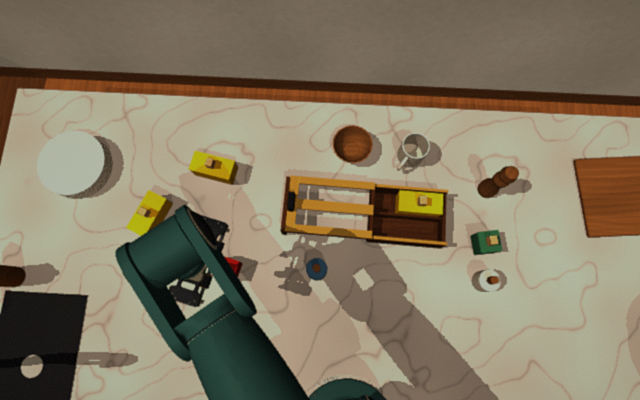

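The long tin now sits flat in the far lane at (420,202), and nothing else has moved. Next is the red tin.

```bash
python3 -m jog '[{"dx":0.6,"dy":0,"dz":-54,"ax":0,"ay":0,"az":0,"fingers":0.5},{"dx":0,"dy":0,"dz":-50,"ax":0,"ay":0,"az":0,"fingers":0.5},{"dx":0,"dy":0,"dz":-30,"ax":0,"ay":0,"az":0,"fingers":0.5},{"dx":0,"dy":0,"dz":-10,"ax":0,"ay":0,"az":0,"fingers":0.5},{"dx":0,"dy":0,"dz":0,"ax":0,"ay":0,"az":0,"fingers":1}]' 30;python3 -m jog '[{"dx":0,"dy":0,"dz":0,"ax":0,"ay":0,"az":0,"fingers":1},{"dx":0,"dy":0,"dz":0,"ax":0,"ay":0,"az":0,"fingers":1},{"dx":0,"dy":0,"dz":0,"ax":0,"ay":0,"az":0,"fingers":1},{"dx":0,"dy":0,"dz":10,"ax":0,"ay":0,"az":0,"fingers":1},{"dx":0,"dy":0,"dz":45,"ax":0,"ay":0,"az":0,"fingers":1}]'; python3 -m jog '[{"dx":0,"dy":0,"dz":45,"ax":0,"ay":0,"az":0.01,"fingers":1},{"dx":18,"dy":-36,"dz":45,"ax":0,"ay":0,"az":0.02,"fingers":1},{"dx":26,"dy":-52,"dz":0,"ax":0,"ay":0,"az":0.026,"fingers":1},{"dx":26,"dy":-52,"dz":0,"ax":0,"ay":0,"az":0.026,"fingers":1},{"dx":26,"dy":-52,"dz":0,"ax":0,"ay":0,"az":0.026,"fingers":1}]';python3 -m jog '[{"dx":26,"dy":-52,"dz":0,"ax":0,"ay":0,"az":0.026,"fingers":1},{"dx":26,"dy":-52,"dz":0,"ax":0,"ay":0,"az":0.026,"fingers":1},{"dx":26,"dy":-52,"dz":0,"ax":0,"ay":0,"az":0.026,"fingers":1},{"dx":26,"dy":-52,"dz":0,"ax":0,"ay":0,"az":0.026,"fingers":1},{"dx":16,"dy":-42,"dz":0,"ax":0,"ay":0,"az":0,"fingers":1}]';python3 -m jog '[{"dx":0,"dy":0,"dz":0,"ax":0,"ay":0,"az":0,"fingers":1}]'; python3 inhand.py red
```

```text
clock: 13.88
ee_pos: [0.4144, 0.3571, 0.0742]
eef_rot: [[0.247, 0.969, 0.0], [0.969, -0.247, 0.0], [0.0, 0.0, -1.0]]
force: [0.4, -1.0, 0.7]
width: 0.437
gripper_force: 0.0
clock: 14.5
ee_pos: [0.4128, 0.3568, 0.1274]
eef_rot: [[0.246, 0.969, -0.004], [0.969, -0.246, -0.003], [-0.004, -0.003, -1.0]]
force: [1.0, 0.5, -1.5]
width: 0.252
gripper_force: 30.0
clock: 15.12
ee_pos: [0.5102, 0.1639, 0.2195]
eef_rot: [[0.139, 0.99, 0.001], [0.99, -0.139, 0.0], [0.0, 0.001, -1.0]]
force: [0.9, 0.5, -1.4]
width: 0.256
gripper_force: 30.0
clock: 15.75
ee_pos: [0.6304, -0.0865, 0.219]
eef_rot: [[0.037, 0.999, -0.0], [0.999, -0.037, 0.0], [0.0, -0.0, -1.0]]
force: [0.6, -0.6, -2.0]
width: 0.256
gripper_force: 30.0
clock: 15.88
ee_pos: [0.6303, -0.087, 0.2185]
eef_rot: [[0.04, 0.999, -0.001], [0.999, -0.04, -0.0], [-0.0, -0.001, -1.0]]
force: [-0.4, 0.3, -1.8]
width: 0.258
gripper_force: 30.0
lid [320. 216.] 5519 0.2102 [630.7 -71.4] [28.3 60. ] 88.2 tcp [ 0.629874   -0.08548984  0.21862929]
lid [321. 301.] 186 0.2104 [ 628.9 -115.8] [ 3.9 30. ] 85.6 tcp [ 0.629874   -0.08548984  0.21862929]
box [530.  66.] 3309 (array([798.7,  13.3]), array([107.7, 119.2]), 87.8)
box [257. 167.] 2459 (array([ 592.8, -106.1]), array([135.1, 140.9]), 88.1)
```

```bash
python3 -m jog '[{"dx":0,"dy":3.0,"dz":-30,"ax":0,"ay":0,"az":0.005,"fingers":1},{"dx":0,"dy":0,"dz":-30,"ax":0,"ay":0,"az":0,"fingers":1},{"dx":0,"dy":0,"dz":-8,"ax":0,"ay":0,"az":0,"fingers":1},{"dx":0,"dy":0,"dz":-14,"ax":0,"ay":0,"az":0,"fingers":1},{"dx":0,"dy":0,"dz":0,"ax":0,"ay":0,"az":0,"fingers":1}]';python3 -m jog '[{"dx":0,"dy":0,"dz":-20,"ax":0,"ay":0,"az":0,"fingers":1},{"dx":0,"dy":0,"dz":-20,"ax":0,"ay":0,"az":0,"fingers":1},{"dx":0,"dy":0,"dz":-8,"ax":0,"ay":0,"az":0,"fingers":1},{"dx":0,"dy":0,"dz":-4,"ax":0,"ay":0,"az":0,"fingers":1},{"dx":0,"dy":0,"dz":0,"ax":0,"ay":0,"az":0,"fingers":1}]'
```

```text
clock: 16.55
ee_pos: [0.6296, -0.0811, 0.1364]
eef_rot: [[0.032, 0.999, -0.001], [0.999, -0.032, 0.0], [0.0, -0.001, -1.0]]
force: [-0.0, -0.5, -2.3]
width: 0.259
gripper_force: 30.0
clock: 17.18
ee_pos: [0.6299, -0.0814, 0.0847]
eef_rot: [[0.032, 0.999, 0.0], [0.999, -0.032, 0.0], [0.0, 0.0, -1.0]]
force: [-0.2, -1.0, -1.8]
width: 0.255
gripper_force: 30.0
```

```bash
python3 -m jog '[{"dx":0,"dy":0,"dz":-2,"ax":0,"ay":0,"az":0,"fingers":1},{"dx":0,"dy":0,"dz":0,"ax":0,"ay":0,"az":0,"fingers":0.64},{"dx":0,"dy":0,"dz":0,"ax":0,"ay":0,"az":0,"fingers":0.64},{"dx":0,"dy":0,"dz":10,"ax":0,"ay":0,"az":0,"fingers":0.64},{"dx":0,"dy":0,"dz":40,"ax":0,"ay":0,"az":0,"fingers":0.64}]';python3 -m jog '[{"dx":0,"dy":0,"dz":45,"ax":0,"ay":0,"az":0,"fingers":0.5},{"dx":-24,"dy":21,"dz":40,"ax":0,"ay":0,"az":0,"fingers":0.5},{"dx":-34,"dy":31,"dz":0,"ax":0,"ay":0,"az":0,"fingers":0.5},{"dx":-34,"dy":31,"dz":0,"ax":0,"ay":0,"az":0,"fingers":0.5},{"dx":-34,"dy":31,"dz":0,"ax":0,"ay":0,"az":0,"fingers":0.5}]';python3 -m jog '[{"dx":-34,"dy":31,"dz":0,"ax":0,"ay":0,"az":0,"fingers":0.5},{"dx":-34,"dy":31,"dz":0,"ax":0,"ay":0,"az":0,"fingers":0.5},{"dx":-10,"dy":10,"dz":0,"ax":0,"ay":0,"az":0,"fingers":0.5},{"dx":0,"dy":0,"dz":0,"ax":0,"ay":0,"az":0,"fingers":0.5}]'
python3 - <<'E'
from h import *
print(read_state()["ee_pos"]);look("wrist","w6.png"); look("top","t6.png")
E
```

```text
clock: 17.8
ee_pos: [0.6289, -0.0813, 0.1317]
eef_rot: [[0.032, 0.999, -0.004], [0.999, -0.032, 0.001], [0.0, -0.004, -1.0]]
force: [-0.6, -0.6, -0.5]
width: 0.36
gripper_force: 0.0
clock: 18.42
ee_pos: [0.5027, 0.0334, 0.2186]
eef_rot: [[0.032, 0.999, 0.001], [0.999, -0.032, 0.0], [0.0, 0.001, -1.0]]
force: [-0.6, 0.6, 0.7]
width: 0.5
gripper_force: 0.0
clock: 18.92
ee_pos: [0.4259, 0.1049, 0.2185]
eef_rot: [[0.031, 1.0, 0.001], [1.0, -0.031, 0.0], [0.0, 0.001, -1.0]]
force: [0.5, -0.4, 0.4]
width: 0.501
gripper_force: 0.0
[0.42588236 0.10488959 0.21846475]
wrist blue [321. 185.] 2265 0.0669 [426.5 105.8] [57.2 57.5] 11.6
wrist z.1 [518.  91.] 264 [579.  185.2] [17.6  3.9] 86.1
wrist z.1 [321. 198.] 535 [426.2 105. ] [21.  21.1] 77.4
top yellow [212. 165.] 735 0.0658 [707.8 428.6] [126.2  61.5] 78.6
top yellow [146. 213.] 780 0.0658 [555.3 598.7] [ 63.1 122.7] 66.7
top yellow [420. 202.] 897 0.0733 [ 628.6 -181.8] [130.8  65.1] 88.2
top green [487. 242.] 330 0.0655 [ 526.4 -372.9] [58.3 61.6] 9.7
top red [384. 200.] 386 0.0736 [632.  -78.1] [61.6 66.1] 87.9
top z.1 [209. 162.] 57 [707.4 427.6] [18.8 24.2] 81.3
top z.1 [387. 197.] 63 [628.9 -78.3] [24.2 19.7] 2.3
top z.1 [422. 200.] 62 [ 626.7 -178.4] [19.8 24. ] 89.4
top z.1 [142. 211.] 66 [554.6 597.9] [23.2 19.5] 67.2
top z.1 [493. 240.] 69 [ 527.4 -373.5] [23.5 22. ] 10.3
top z.1 [  1. 273.] 42 [365.4 954.5] [38.5 10.6] 12.0
top z.1 [494. 280.] 56 [ 419.8 -369.9] [18.5 22.1] 3.6
```

```bash
python3 -m jog '[{"dx":0.3,"dy":0.2,"dz":-54,"ax":0,"ay":0,"az":0,"fingers":0.5},{"dx":0,"dy":0,"dz":-50,"ax":0,"ay":0,"az":0,"fingers":0.5},{"dx":0,"dy":0,"dz":-30,"ax":0,"ay":0,"az":0,"fingers":0.5},{"dx":0,"dy":0,"dz":-10,"ax":0,"ay":0,"az":0,"fingers":0.5},{"dx":0,"dy":0,"dz":0,"ax":0,"ay":0,"az":0,"fingers":1}]' 30;python3 -m jog '[{"dx":0,"dy":0,"dz":0,"ax":0,"ay":0,"az":0,"fingers":1},{"dx":0,"dy":0,"dz":0,"ax":0,"ay":0,"az":0,"fingers":1},{"dx":0,"dy":0,"dz":0,"ax":0,"ay":0,"az":0,"fingers":1},{"dx":0,"dy":0,"dz":10,"ax":0,"ay":0,"az":0,"fingers":1},{"dx":0,"dy":0,"dz":45,"ax":0,"ay":0,"az":0,"fingers":1}]'; python3 -m jog '[{"dx":0,"dy":0,"dz":45,"ax":0,"ay":0,"az":0,"fingers":1},{"dx":21,"dy":-26,"dz":45,"ax":0,"ay":0,"az":0,"fingers":1},{"dx":30,"dy":-42,"dz":0,"ax":0,"ay":0,"az":0,"fingers":1},{"dx":30,"dy":-42,"dz":0,"ax":0,"ay":0,"az":0,"fingers":1},{"dx":30,"dy":-42,"dz":0,"ax":0,"ay":0,"az":0,"fingers":1}]';python3 -m jog '[{"dx":20,"dy":-35,"dz":0,"ax":0,"ay":0,"az":0,"fingers":1},{"dx":0,"dy":0,"dz":0,"ax":0,"ay":0,"az":0,"fingers":1},{"dx":0,"dy":0,"dz":0,"ax":0,"ay":0,"az":0,"fingers":1}]'; python3 inhand.py blue
```

```text
clock: 19.65
ee_pos: [0.4266, 0.1044, 0.0739]
eef_rot: [[0.033, 0.999, -0.0], [0.999, -0.033, -0.0], [-0.0, -0.0, -1.0]]
force: [0.1, -0.1, 0.7]
width: 0.437
gripper_force: 0.0
clock: 20.27
ee_pos: [0.4248, 0.1046, 0.1276]
eef_rot: [[0.032, 0.999, -0.004], [0.999, -0.032, -0.001], [-0.001, -0.004, -1.0]]
force: [1.6, -0.0, -2.3]
width: 0.229
gripper_force: 30.0
clock: 20.9
ee_pos: [0.5379, -0.0487, 0.2192]
eef_rot: [[0.032, 0.999, 0.0], [0.999, -0.032, 0.0], [0.0, 0.0, -1.0]]
force: [0.8, 0.8, -1.7]
width: 0.231
gripper_force: 30.0
clock: 21.28
ee_pos: [0.5569, -0.0819, 0.2187]
eef_rot: [[0.032, 0.999, -0.0], [0.999, -0.032, 0.0], [0.0, -0.0, -1.0]]
force: [0.4, 0.4, -3.3]
width: 0.233
gripper_force: 30.0
lid [321. 220.] 3935 0.2107 [557.4 -66.8] [28.9 57.9] 88.6 tcp [ 0.55679757 -0.08157107  0.21892611]
box [575.  89.] 1883 (array([785.6,   9.3]), array([ 86.9, 118.8]), 33.3)
box [361. 155.] 2013 (array([594.3, -71.7]), array([ 66.2, 140.6]), 88.0)
```

```bash
python3 -m jog '[{"dx":0,"dy":0,"dz":-30,"ax":0,"ay":0,"az":0,"fingers":1},{"dx":0,"dy":0,"dz":-30,"ax":0,"ay":0,"az":0,"fingers":1},{"dx":0,"dy":0,"dz":-8,"ax":0,"ay":0,"az":0,"fingers":1},{"dx":0,"dy":0,"dz":-14,"ax":0,"ay":0,"az":0,"fingers":1},{"dx":0,"dy":0,"dz":0,"ax":0,"ay":0,"az":0,"fingers":1}]';python3 -m jog '[{"dx":0,"dy":0,"dz":-20,"ax":0,"ay":0,"az":0,"fingers":1},{"dx":0,"dy":0,"dz":-20,"ax":0,"ay":0,"az":0,"fingers":1},{"dx":0,"dy":0,"dz":-8,"ax":0,"ay":0,"az":0,"fingers":1},{"dx":0,"dy":0,"dz":-4,"ax":0,"ay":0,"az":0,"fingers":1},{"dx":0,"dy":0,"dz":0,"ax":0,"ay":0,"az":0,"fingers":1}]'
```

```text
clock: 21.95
ee_pos: [0.557, -0.082, 0.1364]
eef_rot: [[0.032, 0.999, -0.0], [0.999, -0.032, 0.0], [0.0, -0.0, -1.0]]
force: [0.7, -0.8, -2.5]
width: 0.228
gripper_force: 30.0
clock: 22.58
ee_pos: [0.5572, -0.0822, 0.0847]
eef_rot: [[0.032, 0.999, 0.0], [0.999, -0.032, 0.0], [0.0, 0.0, -1.0]]
force: [-0.9, -0.1, -3.4]
width: 0.229
gripper_force: 30.0
```

```bash
python3 -m jog '[{"dx":0,"dy":0,"dz":-2,"ax":0,"ay":0,"az":0,"fingers":1},{"dx":0,"dy":0,"dz":0,"ax":0,"ay":0,"az":0,"fingers":0.64},{"dx":0,"dy":0,"dz":0,"ax":0,"ay":0,"az":0,"fingers":0.64},{"dx":0,"dy":0,"dz":10,"ax":0,"ay":0,"az":0,"fingers":0.64},{"dx":0,"dy":0,"dz":40,"ax":0,"ay":0,"az":0,"fingers":0.64}]';python3 -m jog '[{"dx":0,"dy":0,"dz":45,"ax":0,"ay":0,"az":0.03,"fingers":0.5},{"dx":-4,"dy":-40,"dz":40,"ax":0,"ay":0,"az":0.03,"fingers":0.5},{"dx":-5,"dy":-52,"dz":0,"ax":0,"ay":0,"az":0.03,"fingers":0.5},{"dx":-5,"dy":-52,"dz":0,"ax":0,"ay":0,"az":0.03,"fingers":0.5},{"dx":-5,"dy":-52,"dz":0,"ax":0,"ay":0,"az":0.03,"fingers":0.5}]';python3 -m jog '[{"dx":-5,"dy":-52,"dz":0,"ax":0,"ay":0,"az":0.03,"fingers":0.5},{"dx":-5,"dy":-42,"dz":0,"ax":0,"ay":0,"az":0.03,"fingers":0.5},{"dx":0,"dy":0,"dz":0,"ax":0,"ay":0,"az":0,"fingers":0.5}]'
python3 - <<'E'
from h import *
print(read_state()["ee_pos"]);look("wrist","w7.png"); look("top","t7.png")
E
```

```text
clock: 23.2
ee_pos: [0.5562, -0.082, 0.132]
eef_rot: [[0.032, 0.999, -0.003], [0.999, -0.032, 0.001], [0.001, -0.003, -1.0]]
force: [0.7, -0.7, 1.4]
width: 0.361
gripper_force: 0.0
clock: 23.82
ee_pos: [0.5379, -0.2798, 0.2188]
eef_rot: [[-0.119, 0.993, 0.001], [0.993, 0.119, -0.001], [-0.001, 0.001, -1.0]]
force: [0.4, 0.5, 0.3]
width: 0.497
gripper_force: 0.0
clock: 24.2
ee_pos: [0.5274, -0.3746, 0.218]
eef_rot: [[-0.175, 0.985, -0.0], [0.985, 0.175, -0.0], [-0.0, -0.0, -1.0]]
force: [0.7, 0.2, -0.5]
width: 0.497
gripper_force: 0.0
[ 0.52742797 -0.37456781  0.21795081]
wrist yellow [476.  29.] 4972 0.075 [ 627.9 -217.9] [50.2 64.2] 88.7
wrist green [321. 186.] 3114 0.0669 [ 527.8 -374. ] [58.7 59.3] 8.8
wrist z.1 [192. 172.] 597 [ 420.1 -371.4] [21.2 20.9] 9.1
wrist z.1 [321. 198.] 712 [ 527.7 -374.5] [23.4 20.1] 10.2
wrist z.1 [494. 242.] 384 [ 681.9 -387.6] [40.4 16.7] 63.3
top yellow [211. 165.] 741 0.066 [707.8 428.5] [124.9  61.4] 78.0
top yellow [420. 202.] 881 0.0736 [ 628.9 -181.6] [130.3  65.1] 88.3
top yellow [146. 213.] 776 0.0661 [555.5 599.3] [ 62.1 122.8] 66.8
top green [486. 241.] 300 0.0652 [ 526.3 -372.5] [58.2 60.8] 9.7
top red [384. 200.] 380 0.0736 [631.8 -78.2] [61.  65.5] 88.6
top blue [385. 225.] 273 0.0739 [555.6 -80.4] [57.4 56.5] 5.1
top z.1 [209. 162.] 60 [707.3 428.1] [18.9 25.2] 78.5
top z.1 [386. 197.] 62 [629.  -78.5] [19.8 23.3] 89.6
top z.1 [422. 200.] 62 [ 626.2 -178. ] [19.4 22.7] 89.0
top z.1 [142. 211.] 65 [554.8 598.4] [25.  19.5] 67.2
top z.1 [387. 223.] 50 [556.  -81.1] [19.2 20.3] 46.0
top z.1 [493. 240.] 67 [ 527.2 -373.3] [23.6 22.1] 12.2
```

View pics/t7.png

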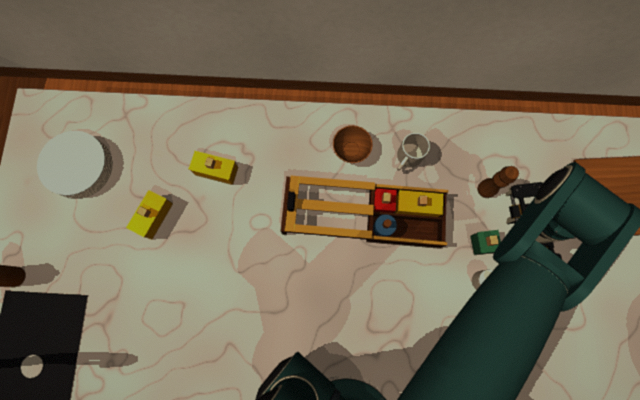

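The long tin, red tin and blue jar are packed, at about (384–420,200) and (385,225). The gripper is over the green tin at (486,241), and the mill stands clear.

```bash
python3 -m jog '[{"dx":0.3,"dy":0.2,"dz":-54,"ax":0,"ay":0,"az":0,"fingers":0.5},{"dx":0,"dy":0,"dz":-50,"ax":0,"ay":0,"az":0,"fingers":0.5},{"dx":0,"dy":0,"dz":-30,"ax":0,"ay":0,"az":0,"fingers":0.5},{"dx":0,"dy":0,"dz":-10,"ax":0,"ay":0,"az":0,"fingers":0.5},{"dx":0,"dy":0,"dz":0,"ax":0,"ay":0,"az":0,"fingers":1}]' 30;python3 -m jog '[{"dx":0,"dy":0,"dz":0,"ax":0,"ay":0,"az":0,"fingers":1},{"dx":0,"dy":0,"dz":0,"ax":0,"ay":0,"az":0,"fingers":1},{"dx":0,"dy":0,"dz":0,"ax":0,"ay":0,"az":0,"fingers":1},{"dx":0,"dy":0,"dz":10,"ax":0,"ay":0,"az":0,"fingers":1},{"dx":0,"dy":0,"dz":45,"ax":0,"ay":0,"az":0,"fingers":1}]'; python3 -m jog '[{"dx":0,"dy":0,"dz":45,"ax":0,"ay":0,"az":-0.03,"fingers":1},{"dx":2,"dy":24,"dz":45,"ax":0,"ay":0,"az":-0.03,"fingers":1},{"dx":6,"dy":50,"dz":0,"ax":0,"ay":0,"az":-0.03,"fingers":1},{"dx":6,"dy":50,"dz":0,"ax":0,"ay":0,"az":-0.03,"fingers":1},{"dx":6,"dy":50,"dz":0,"ax":0,"ay":0,"az":-0.03,"fingers":1}]';python3 -m jog '[{"dx":5,"dy":40,"dz":0,"ax":0,"ay":0,"az":-0.03,"fingers":1},{"dx":2.2,"dy":15,"dz":0,"ax":0,"ay":0,"az":-0.031,"fingers":1},{"dx":0,"dy":0,"dz":0,"ax":0,"ay":0,"az":0,"fingers":1},{"dx":0,"dy":0,"dz":0,"ax":0,"ay":0,"az":0,"fingers":1}]'; python3 inhand.py green
```

```text
clock: 24.92
ee_pos: [0.5289, -0.3715, 0.0744]
eef_rot: [[-0.178, 0.984, 0.0], [0.984, 0.178, -0.0], [-0.0, 0.0, -1.0]]
force: [-0.4, 0.2, 0.1]
width: 0.439
gripper_force: 0.0
clock: 25.55
ee_pos: [0.5274, -0.3712, 0.1269]
eef_rot: [[-0.177, 0.984, -0.004], [0.984, 0.177, 0.003], [0.004, -0.003, -1.0]]
force: [0.7, -1.0, -2.0]
width: 0.257
gripper_force: 29.9
clock: 26.18
ee_pos: [0.5483, -0.1965, 0.2193]
eef_rot: [[-0.027, 1.0, 0.0], [1.0, 0.027, -0.0], [-0.0, 0.0, -1.0]]
force: [0.9, 0.1, -2.7]
width: 0.256
gripper_force: 29.9
clock: 26.68
ee_pos: [0.5556, -0.1436, 0.2189]
eef_rot: [[0.033, 0.999, 0.0], [0.999, -0.033, -0.0], [-0.0, 0.0, -1.0]]
force: [-1.1, -0.1, -1.9]
width: 0.256
gripper_force: 29.9
lid [321. 218.] 5202 0.2109 [ 556.1 -128.3] [25.8 59.2] 87.9 tcp [ 0.55551554 -0.14377198  0.21875972]
lid [321. 304.] 121 0.2109 [ 554.4 -174.1] [ 4.1 30.1] 85.5 tcp [ 0.55551554 -0.14377198  0.21875972]
box [355.  92.] 2786 (array([593.9, -87.4]), array([ 97.7, 140.8]), 87.9)
```

```bash
python3 -m jog '[{"dx":-0.4,"dy":-1.5,"dz":-30,"ax":0,"ay":0,"az":0,"fingers":1},{"dx":0,"dy":0,"dz":-30,"ax":0,"ay":0,"az":0,"fingers":1},{"dx":0,"dy":0,"dz":-8,"ax":0,"ay":0,"az":0,"fingers":1},{"dx":0,"dy":0,"dz":-14,"ax":0,"ay":0,"az":0,"fingers":1},{"dx":0,"dy":0,"dz":0,"ax":0,"ay":0,"az":0,"fingers":1}]';python3 -m jog '[{"dx":0,"dy":0,"dz":-20,"ax":0,"ay":0,"az":0,"fingers":1},{"dx":0,"dy":0,"dz":-20,"ax":0,"ay":0,"az":0,"fingers":1},{"dx":0,"dy":0,"dz":-8,"ax":0,"ay":0,"az":0,"fingers":1},{"dx":0,"dy":0,"dz":-4,"ax":0,"ay":0,"az":0,"fingers":1},{"dx":0,"dy":0,"dz":0,"ax":0,"ay":0,"az":0,"fingers":1}]'
```

```text
clock: 27.35
ee_pos: [0.5551, -0.1447, 0.1363]
eef_rot: [[0.033, 0.999, -0.001], [0.999, -0.033, 0.0], [0.0, -0.001, -1.0]]
force: [-0.1, 0.5, -2.4]
width: 0.259
gripper_force: 29.9
clock: 27.98
ee_pos: [0.5553, -0.1445, 0.0847]
eef_rot: [[0.033, 0.999, -0.0], [0.999, -0.033, 0.0], [0.0, -0.0, -1.0]]
force: [-0.5, 0.4, -2.1]
width: 0.254
gripper_force: 29.9
```

```bash
python3 -m jog '[{"dx":0,"dy":0,"dz":-2,"ax":0,"ay":0,"az":0,"fingers":1},{"dx":0,"dy":0,"dz":0,"ax":0,"ay":0,"az":0,"fingers":0.64},{"dx":0,"dy":0,"dz":0,"ax":0,"ay":0,"az":0,"fingers":0.64},{"dx":0,"dy":0,"dz":10,"ax":0,"ay":0,"az":0,"fingers":0.64},{"dx":0,"dy":0,"dz":40,"ax":0,"ay":0,"az":0,"fingers":0.64}]';python3 -m jog '[{"dx":0,"dy":0,"dz":45,"ax":0,"ay":0,"az":0,"fingers":0.5},{"dx":-19,"dy":-30,"dz":40,"ax":0,"ay":0,"az":0,"fingers":0.5},{"dx":-27,"dy":-45,"dz":0,"ax":0,"ay":0,"az":0,"fingers":0.5},{"dx":-27,"dy":-45,"dz":0,"ax":0,"ay":0,"az":0,"fingers":0.5},{"dx":-27,"dy":-45,"dz":0,"ax":0,"ay":0,"az":0,"fingers":0.5}]';python3 -m jog '[{"dx":-27,"dy":-45,"dz":0,"ax":0,"ay":0,"az":0,"fingers":0.5},{"dx":-8,"dy":-16,"dz":0,"ax":0,"ay":0,"az":0,"fingers":0.5},{"dx":0,"dy":0,"dz":0,"ax":0,"ay":0,"az":0,"fingers":0.5}]'
python3 - <<'E'
from h import *
print(read_state()["ee_pos"]);look("wrist","w8.png"); look("top","t8.png")
E
```

```text
clock: 28.6
ee_pos: [0.5543, -0.1442, 0.1319]
eef_rot: [[0.033, 0.999, -0.003], [0.999, -0.033, 0.001], [0.001, -0.003, -1.0]]
force: [0.7, 0.3, 1.2]
width: 0.357
gripper_force: 0.0
clock: 29.22
ee_pos: [0.4543, -0.3108, 0.2188]
eef_rot: [[0.033, 0.999, 0.001], [0.999, -0.033, -0.001], [-0.001, 0.001, -1.0]]
force: [1.1, -0.3, -0.3]
width: 0.498
gripper_force: 0.0
clock: 29.6
ee_pos: [0.42, -0.371, 0.2181]
eef_rot: [[0.035, 0.999, 0.0], [0.999, -0.035, -0.0], [-0.0, 0.0, -1.0]]
force: [0.1, 0.9, 0.3]
width: 0.5
gripper_force: 0.0
[ 0.4199958  -0.37103489  0.21812296]
wrist yellow [572.  14.] 2418 0.0749 [ 627.4 -232.5] [22.4 65.1] 86.4
wrist z.1 [320. 199.] 542 [ 419.7 -371.4] [20.8 20.8] 88.6
wrist z.1 [629. 213.] 538 [ 678.5 -393.8] [38.3 14.6] 88.8
top yellow [212. 165.] 744 0.066 [707.1 428.8] [124.5  60.9] 78.1
top yellow [146. 213.] 780 0.0661 [555.6 599.5] [ 63.8 122.8] 66.9
top yellow [420. 202.] 883 0.0735 [ 628.8 -182.1] [130.7  65. ] 88.0
top green [407. 227.] 340 0.0737 [ 554.  -144.3] [60.4 58.9] 87.4
top red [384. 200.] 386 0.0735 [632.1 -78.4] [61.4 66. ] 88.1
top blue [385. 225.] 268 0.0736 [556.1 -80.2] [58.  56.2] 0.9
top z.1 [209. 162.] 60 [706.5 427.8] [18.6 24.1] 78.5
top z.1 [386. 197.] 57 [629.4 -78.3] [24.5 20.1] 0.3
top z.1 [422. 200.] 60 [ 626.1 -178.3] [23.5 19.1] 1.4
top z.1 [142. 211.] 66 [554.6 597.9] [25.7 19.5] 67.1
top z.1 [387. 223.] 47 [556. -81.] [19.4 19.3] 47.8
top z.1 [410. 225.] 68 [ 553.7 -144.6] [23.7 20.5] 1.5
top z.1 [494. 280.] 55 [ 419.8 -369.8] [20.  19.4] 27.5
```

```bash
python3 -m jog '[{"dx":0,"dy":-0.3,"dz":-54,"ax":0,"ay":0,"az":0,"fingers":0.5},{"dx":0,"dy":0,"dz":-50,"ax":0,"ay":0,"az":0,"fingers":0.5},{"dx":0,"dy":0,"dz":-30,"ax":0,"ay":0,"az":0,"fingers":0.5},{"dx":0,"dy":0,"dz":-10,"ax":0,"ay":0,"az":0,"fingers":0.5},{"dx":0,"dy":0,"dz":0,"ax":0,"ay":0,"az":0,"fingers":1}]' 30;python3 -m jog '[{"dx":0,"dy":0,"dz":0,"ax":0,"ay":0,"az":0,"fingers":1},{"dx":0,"dy":0,"dz":0,"ax":0,"ay":0,"az":0,"fingers":1},{"dx":0,"dy":0,"dz":0,"ax":0,"ay":0,"az":0,"fingers":1},{"dx":0,"dy":0,"dz":10,"ax":0,"ay":0,"az":0,"fingers":1},{"dx":0,"dy":0,"dz":45,"ax":0,"ay":0,"az":0,"fingers":1}]'; python3 -m jog '[{"dx":0,"dy":0,"dz":45,"ax":0,"ay":0,"az":0,"fingers":1},{"dx":23,"dy":26,"dz":45,"ax":0,"ay":0,"az":0,"fingers":1},{"dx":36,"dy":44,"dz":0,"ax":0,"ay":0,"az":0,"fingers":1},{"dx":36,"dy":44,"dz":0,"ax":0,"ay":0,"az":0,"fingers":1},{"dx":30,"dy":37,"dz":0,"ax":0,"ay":0,"az":0,"fingers":1}]';python3 -m jog '[{"dx":8,"dy":10,"dz":0,"ax":0,"ay":0,"az":0,"fingers":1},{"dx":0,"dy":0,"dz":0,"ax":0,"ay":0,"az":0,"fingers":1},{"dx":0,"dy":0,"dz":0,"ax":0,"ay":0,"az":0,"fingers":1}]'; python3 inhand.py white
```

```text
clock: 30.32
ee_pos: [0.4208, -0.3703, 0.0742]
eef_rot: [[0.032, 0.999, 0.0], [0.999, -0.032, -0.0], [-0.0, 0.0, -1.0]]
force: [0.0, -1.0, 0.2]
width: 0.432
gripper_force: 0.0
clock: 30.95
ee_pos: [0.4192, -0.3699, 0.1272]
eef_rot: [[0.033, 0.999, -0.003], [0.999, -0.033, 0.003], [0.003, -0.003, -1.0]]
force: [0.7, -0.1, -2.0]
width: 0.231
gripper_force: 30.0
clock: 31.58
ee_pos: [0.5462, -0.2181, 0.2193]
eef_rot: [[0.033, 0.999, 0.0], [0.999, -0.033, -0.0], [-0.0, 0.0, -1.0]]
force: [-0.7, -0.6, -2.2]
width: 0.227
gripper_force: 30.0
clock: 31.95
ee_pos: [0.5527, -0.2107, 0.2188]
eef_rot: [[0.034, 0.999, -0.0], [0.999, -0.034, -0.0], [-0.0, -0.0, -1.0]]
force: [0.1, 0.3, -1.9]
width: 0.229
gripper_force: 30.0
lid [320. 221.] 4189 0.2108 [ 552.8 -196.7] [30.9 59.3] 87.8 tcp [ 0.55262396 -0.21080309  0.21882668]
lid [303. 296.] 72 0.2107 [ 542.5 -237.4] [ 4.3 11.2] 49.6 tcp [ 0.55262396 -0.21080309  0.21882668]
box [362.  97.] 1526 (array([ 591.8, -140.9]), array([177.3,   6.4]), 88.0)
box [616. 127.] 1507 (array([ 812.8, -164.7]), array([70.9, 32.3]), 84.2)
```

```bash
python3 -m jog '[{"dx":0,"dy":1.2,"dz":-30,"ax":0,"ay":0,"az":0,"fingers":1},{"dx":0,"dy":0,"dz":-30,"ax":0,"ay":0,"az":0,"fingers":1},{"dx":0,"dy":0,"dz":-8,"ax":0,"ay":0,"az":0,"fingers":1},{"dx":0,"dy":0,"dz":-14,"ax":0,"ay":0,"az":0,"fingers":1},{"dx":0,"dy":0,"dz":0,"ax":0,"ay":0,"az":0,"fingers":1}]';python3 -m jog '[{"dx":0,"dy":0,"dz":-20,"ax":0,"ay":0,"az":0,"fingers":1},{"dx":0,"dy":0,"dz":-20,"ax":0,"ay":0,"az":0,"fingers":1},{"dx":0,"dy":0,"dz":-8,"ax":0,"ay":0,"az":0,"fingers":1},{"dx":0,"dy":0,"dz":-4,"ax":0,"ay":0,"az":0,"fingers":1},{"dx":0,"dy":0,"dz":0,"ax":0,"ay":0,"az":0,"fingers":1}]'
```

```text
clock: 32.62
ee_pos: [0.553, -0.2088, 0.1363]
eef_rot: [[0.033, 0.999, -0.001], [0.999, -0.033, 0.0], [0.0, -0.001, -1.0]]
force: [0.0, 0.3, -2.3]
width: 0.233
gripper_force: 30.0
clock: 33.25
ee_pos: [0.5533, -0.2086, 0.0847]
eef_rot: [[0.033, 0.999, 0.0], [0.999, -0.033, -0.0], [-0.0, 0.0, -1.0]]
force: [0.5, 1.0, -1.8]
width: 0.229
gripper_force: 30.0
```

```bash
python3 -m jog '[{"dx":0,"dy":0,"dz":-2,"ax":0,"ay":0,"az":0,"fingers":1},{"dx":0,"dy":0,"dz":0,"ax":0,"ay":0,"az":0,"fingers":0.64},{"dx":0,"dy":0,"dz":0,"ax":0,"ay":0,"az":0,"fingers":0.64},{"dx":0,"dy":0,"dz":10,"ax":0,"ay":0,"az":0,"fingers":0.64},{"dx":0,"dy":0,"dz":40,"ax":0,"ay":0,"az":0,"fingers":0.64}]';python3 -m jog '[{"dx":0,"dy":0,"dz":45,"ax":0,"ay":0,"az":0,"fingers":0.5},{"dx":4,"dy":38,"dz":20,"ax":0,"ay":0,"az":0.174,"fingers":0.5},{"dx":5,"dy":44,"dz":0,"ax":0,"ay":0,"az":0.174,"fingers":0.5},{"dx":5,"dy":44,"dz":0,"ax":0,"ay":0,"az":0.174,"fingers":0.5},{"dx":6,"dy":44,"dz":0,"ax":0,"ay":0,"az":0.174,"fingers":0.5}]';python3 -m jog '[{"dx":6,"dy":44,"dz":0,"ax":0,"ay":0,"az":0.174,"fingers":0.5},{"dx":6,"dy":44,"dz":0,"ax":0,"ay":0,"az":0.174,"fingers":0.5},{"dx":6,"dy":44,"dz":0,"ax":0,"ay":0,"az":0.174,"fingers":0.5},{"dx":6,"dy":44,"dz":0,"ax":0,"ay":0,"az":0.174,"fingers":0.5},{"dx":6,"dy":44,"dz":0,"ax":0,"ay":0,"az":0.174,"fingers":0.5}]';python3 -m jog '[{"dx":0,"dy":3,"dz":-20,"ax":0,"ay":0,"az":0,"fingers":0.5},{"dx":0,"dy":0,"dz":0,"ax":0,"ay":0,"az":0,"fingers":0.5}]'
python3 - <<'E'
from h import *
print(read_state()["ee_pos"]);im,P=look("wrist","w9.png")
for ce,a,Q in comps(P[...,2]>0,P,.116,.132,100): print("grip",ce,a,rect(Q))
im,P=look("top","t9.png")
for ce,a,Q in comps(masks(im)["white"],P,.056,.08,40): print("white",ce,a,np.median(Q[:,2]),rect(Q))
c=im[150:270,260:480]; cv2.imwrite("pics/t9c.png",cv2.resize(c,None,fx=3,fy=3))
E
```

```text
clock: 33.88
ee_pos: [0.5524, -0.2082, 0.1319]
eef_rot: [[0.033, 0.999, -0.003], [0.999, -0.033, 0.001], [0.001, -0.003, -1.0]]
force: [0.2, -0.1, -0.1]
width: 0.355
gripper_force: 0.0
clock: 34.5
ee_pos: [0.5733, -0.0373, 0.1988]
eef_rot: [[-0.62, 0.785, 0.001], [0.785, 0.62, -0.0], [-0.001, 0.001, -1.0]]
force: [0.7, -0.5, 0.3]
width: 0.503
gripper_force: 0.0
clock: 35.12
ee_pos: [0.6034, 0.1829, 0.1987]
eef_rot: [[-0.999, 0.032, 0.001], [0.032, 0.999, 0.0], [-0.001, 0.0, -1.0]]
force: [-0.6, -0.9, 0.4]
width: 0.5
gripper_force: 0.0
clock: 35.38
ee_pos: [0.6025, 0.1841, 0.1761]
eef_rot: [[-0.999, 0.039, -0.002], [0.039, 0.999, -0.001], [0.002, -0.001, -1.0]]
force: [-0.4, -0.7, -0.0]
width: 0.502
gripper_force: 0.0
[0.60254077 0.18411981 0.17614433]
wrist yellow [592. 284.] 2016 0.0671 [688.8 410.9] [85.2 27.7] 78.2
wrist red [ 21. 252.] 2308 0.0745 [630.1 -62.9] [62.9 32.5] 6.1
wrist blue [  8. 159.] 847 0.0648 [562.4 -59.2] [13.5 46.8] 79.4
wrist z.1 [320. 180.] 116 [579.6 184.6] [ 3.  17.7] 0.4
grip [320. 222.] 2040 (array([602.9, 183.8]), array([17.6, 49.4]), 88.0)
top yellow [
[... 246 characters left out ...]
1] 87.8
top red [385. 200.] 361 0.074 [629.2 -78.4] [60.  60.5] 87.8
top blue [385. 225.] 260 0.0741 [555.7 -82.9] [57.4 57.1] 4.0
top z.1 [209. 162.] 59 [707.8 428.1] [21.  24.2] 81.7
top z.1 [387. 197.] 61 [629.1 -78.3] [23.  19.9] 1.9
top z.1 [422. 200.] 66 [ 626.4 -178. ] [20.1 23.2] 85.0
top z.1 [142. 211.] 65 [554.8 598.4] [24.6 19.5] 67.2
top z.1 [387. 223.] 50 [556.3 -81.3] [19.4 19.7] 47.7
top z.1 [410. 225.] 65 [ 553.8 -145.3] [20.4 23.4] 89.4
top z.1 [433. 227.] 50 [ 552.3 -207.2] [19.1 20.4] 50.1
white [434. 222.] 40 0.07434426635889524 (array([ 572.8, -217. ]), array([30.3, 13.6]), 75.8)
white [436. 234.] 50 0.07360391547755163 (array([ 536.4, -224.5]), array([20.2, 22.5]), 4.1)
```

View pics/t9c.png

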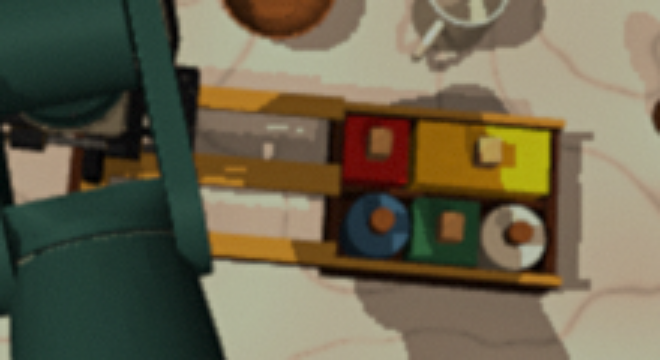

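The crop shows all five pieces packed flat: red (378,145) and yellow (485,155) in the far lane, and blue (378,222), green (447,227) and white (515,235) in the near lane. Next I close the comb.

```bash
python3 -m jog '[{"dx":0,"dy":0,"dz":-40,"ax":0,"ay":0,"az":0,"fingers":0.5},{"dx":0,"dy":0,"dz":-36,"ax":0,"ay":0,"az":0,"fingers":0.5},{"dx":0,"dy":0,"dz":0,"ax":0,"ay":0,"az":0,"fingers":1},{"dx":0,"dy":0,"dz":0,"ax":0,"ay":0,"az":0,"fingers":1},{"dx":0,"dy":0,"dz":0,"ax":0,"ay":0,"az":0,"fingers":1}]' 20;python3 -m jog '[{"dx":0,"dy":0,"dz":0,"ax":0,"ay":0,"az":0,"fingers":1},{"dx":0,"dy":0,"dz":0,"ax":0,"ay":0,"az":0,"fingers":1},{"dx":-0.4,"dy":-12,"dz":0,"ax":0,"ay":0,"az":0,"fingers":1},{"dx":-0.9,"dy":-26,"dz":0,"ax":0,"ay":0,"az":0,"fingers":1},{"dx":0,"dy":0,"dz":0,"ax":0,"ay":0,"az":0,"fingers":1}]'
```

```text
clock: 36.1
ee_pos: [0.6041, 0.1844, 0.1038]
eef_rot: [[-0.999, 0.038, 0.003], [0.038, 0.999, 0.001], [-0.003, 0.001, -1.0]]
force: [0.0, 0.9, 0.1]
width: 0.224
gripper_force: 0.0
clock: 36.72
ee_pos: [0.6027, 0.1452, 0.1036]
eef_rot: [[-0.999, 0.039, 0.003], [0.039, 0.999, -0.0], [-0.003, -0.0, -1.0]]
force: [-1.1, -1.5, 5.7]
width: 0.19
gripper_force: 20.0
```

Moving freely. The comb has about 171 mm left to travel.

```bash
python3 -m jog '[{"dx":-0.9,"dy":-26,"dz":0,"ax":0,"ay":0,"az":0,"fingers":1},{"dx":-0.9,"dy":-26,"dz":0,"ax":0,"ay":0,"az":0,"fingers":1},{"dx":-0.9,"dy":-26,"dz":0,"ax":0,"ay":0,"az":0,"fingers":1},{"dx":-0.9,"dy":-26,"dz":0,"ax":0,"ay":0,"az":0,"fingers":1},{"dx":-0.9,"dy":-26,"dz":0,"ax":0,"ay":0,"az":0,"fingers":1}]';python3 -m jog '[{"dx":-0.9,"dy":-26,"dz":0,"ax":0,"ay":0,"az":0,"fingers":1},{"dx":-0.4,"dy":-10,"dz":0,"ax":0,"ay":0,"az":0,"fingers":1},{"dx":0,"dy":0,"dz":0,"ax":0,"ay":0,"az":0,"fingers":1}]';python3 -m jog '[{"dx":0,"dy":-2,"dz":0,"ax":0,"ay":0,"az":0,"fingers":1},{"dx":0,"dy":0,"dz":0,"ax":0,"ay":0,"az":0,"fingers":1}]';python3 -m jog '[{"dx":0,"dy":-2,"dz":0,"ax":0,"ay":0,"az":0,"fingers":1},{"dx":0,"dy":0,"dz":0,"ax":0,"ay":0,"az":0,"fingers":1}]'
```

```text
clock: 37.35
ee_pos: [0.5983, 0.0159, 0.1037]
eef_rot: [[-0.999, 0.038, 0.003], [0.038, 0.999, 0.0], [-0.003, 0.001, -1.0]]
force: [3.7, 3.4, 4.8]
width: 0.186
gripper_force: 20.0
clock: 37.72
ee_pos: [0.597, -0.0205, 0.1036]
eef_rot: [[-0.999, 0.039, 0.003], [0.039, 0.999, -0.001], [-0.003, -0.001, -1.0]]
force: [0.5, -2.8, 7.5]
width: 0.188
gripper_force: 20.0
clock: 37.98
ee_pos: [0.597, -0.0217, 0.1036]
eef_rot: [[-0.999, 0.038, 0.003], [0.038, 0.999, -0.0], [-0.003, -0.0, -1.0]]
force: [0.4, -0.7, 7.9]
width: 0.19
gripper_force: 20.0
clock: 38.22
ee_pos: [0.5969, -0.0235, 0.1036]
eef_rot: [[-0.999, 0.038, 0.003], [0.038, 0.999, -0.0], [-0.003, -0.0, -1.0]]
force: [-1.0, 0.2, 8.5]
width: 0.19
gripper_force: 20.0
```

```bash
python3 -m jog '[{"dx":0,"dy":-2,"dz":0,"ax":0,"ay":0,"az":0,"fingers":1},{"dx":0,"dy":0,"dz":0,"ax":0,"ay":0,"az":0,"fingers":1}]';python3 -m jog '[{"dx":0,"dy":-2,"dz":0,"ax":0,"ay":0,"az":0,"fingers":1},{"dx":0,"dy":0,"dz":0,"ax":0,"ay":0,"az":0,"fingers":1}]'
```

```text
clock: 38.48
ee_pos: [0.5969, -0.0255, 0.1036]
eef_rot: [[-0.999, 0.038, 0.002], [0.038, 0.999, -0.0], [-0.002, -0.0, -1.0]]
force: [-0.5, 0.6, 8.6]
width: 0.191
gripper_force: 20.0
clock: 38.72
ee_pos: [0.5969, -0.0264, 0.1036]
eef_rot: [[-0.999, 0.037, 0.002], [0.037, 0.999, 0.002], [-0.002, 0.002, -1.0]]
force: [-1.2, 9.1, 8.2]
width: 0.191
gripper_force: 20.0
```

```bash
python3 -m jog '[{"dx":0,"dy":-1.5,"dz":0,"ax":0,"ay":0,"az":0,"fingers":1},{"dx":0,"dy":0,"dz":0,"ax":0,"ay":0,"az":0,"fingers":1}]';python3 -m jog '[{"dx":0,"dy":2.2,"dz":0,"ax":0,"ay":0,"az":0,"fingers":0.5},{"dx":0,"dy":0,"dz":0,"ax":0,"ay":0,"az":0,"fingers":0.5},{"dx":0,"dy":0,"dz":0,"ax":0,"ay":0,"az":0,"fingers":0.5},{"dx":0,"dy":0,"dz":40,"ax":0,"ay":0,"az":0,"fingers":0.5},{"dx":0,"dy":0,"dz":50,"ax":0,"ay":0,"az":0,"fingers":0.5}]'
python3 - <<'E'
from h import *
im,d,K,R,p=cam("wrist");P=cloud(d,K,R,p)
for ce,a,Q in comps(P[...,2]>0,P,.116,.132,100): print("grip",ce,a,rect(Q))
E
python3 -m jog '[{"dx":-20,"dy":50,"dz":20,"ax":0,"ay":0,"az":0,"fingers":0.5},{"dx":-20,"dy":55,"dz":0,"ax":0,"ay":0,"az":0,"fingers":0.5},{"dx":-20,"dy":55,"dz":0,"ax":0,"ay":0,"az":0,"fingers":0.5},{"dx":-20,"dy":55,"dz":0,"ax":0,"ay":0,"az":0,"fingers":0.5},{"dx":-20,"dy":55,"dz":0,"ax":0,"ay":0,"az":0,"fingers":0.5}]'
python3 - <<'E'
from h import *
im,P=look("top"); cv2.imwrite("pics/fin.png",im)
for ce,a,Q in comps(P[...,2]>0,P,.118,.13,10): print("grip",ce,a,rect(Q))
E
```

```text
clock: 38.98
ee_pos: [0.5969, -0.0264, 0.1036]
eef_rot: [[-0.999, 0.037, 0.002], [0.037, 0.999, 0.005], [-0.002, 0.005, -1.0]]
force: [-2.0, 21.2, 8.6]
width: 0.193
gripper_force: 20.0
clock: 39.6
ee_pos: [0.5956, -0.0271, 0.1918]
eef_rot: [[-0.999, 0.038, -0.002], [0.038, 0.999, 0.0], [0.002, -0.0, -1.0]]
force: [1.1, -0.1, 0.6]
width: 0.498
gripper_force: 0.0
grip [322. 215.] 1810 (array([595.8, -26.1]), array([17.6, 49.5]), 87.9)
clock: 40.28
ee_pos: [0.4953, 0.2446, 0.2118]
eef_rot: [[-0.999, 0.038, 0.001], [0.038, 0.999, 0.0], [-0.001, 0.0, -1.0]]
force: [0.3, -0.3, 0.2]
width: 0.498
gripper_force: 0.0
top yellow [211. 165.] 736 0.0658 [707.8 429.4] [126.6  60.8] 78.5
top yellow [146. 213.] 776 0.0659 [555.6 599.4] [ 64.7 122.6] 67.5
top yellow [420. 201.] 560 0.0737 [ 629.  -181.8] [131.2  44.2] 87.4
top green [407. 226.] 185 0.074 [ 557.2 -144.9] [59.9 40.3] 86.1
top red [384. 199.] 207 0.0738 [632.5 -77.7] [42.8 58.8] 0.6
top blue [385. 224.] 182 0.0737 [559.7 -82.7] [55.9 39.2] 89.1
top z.1 [209. 162.] 61 [707.5 428.4] [19.9 25.1] 79.4
top z.1 [386. 197.] 59 [629.1 -78.1] [23.6 19.2] 0.2
top z.1 [422. 200.] 62 [ 626.6 -178.4] [19.2 23.8] 85.3
top z.1 [142. 211.] 66 [554.5 597.8] [24.8 19.5] 67.1
top z.1 [387. 223.] 51 [556.1 -80.8] [19.4 19.7] 43.5
top z.1 [410. 225.] 69 [ 553.8 -145.3] [20.5 23.2] 86.2
top z.1 [433. 227.] 51 [ 552.3 -207.2] [18.8 21.3] 50.9
grip [499. 181.] 64 (array([ 689.1, -382.6]), array([45.3, 28.3]), 31.3)
grip [367. 207.] 121 (array([594.5, -24.2]), array([17.8, 50.1]), 87.4)
```

View pics/fin.png

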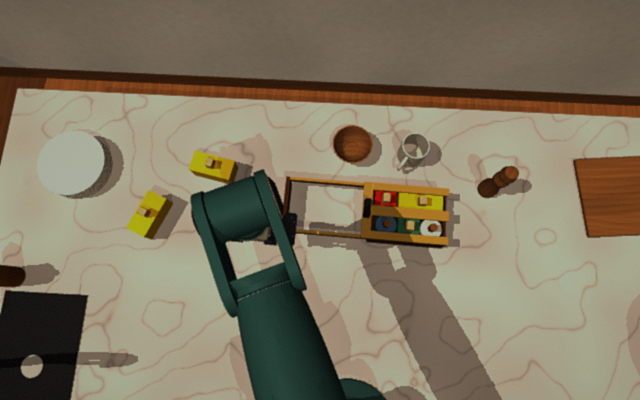

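The comb is locked over all five pieces, with its grip at (367,207). The bystanders have not moved and the arm is clear.

```bash
python3 -c "
from station import *
print(close_job())"
```

```text
the job is handed in; nothing more can be done
None
```

I slid the comb open to its end stop, stood all five pieces flat in the caddy's lanes, slid the comb back to its locked end stop, let go, and handed the job in at about 40 s; the mill, bowl and mug were left alone.

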